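Put a rough stone away in the chest with the folding lid stay

TASK

Put the loose rough stone away in the wooden chest: raise the lid until its folding side stay locks and holds it open by itself, set the stone down inside, then ease the stay's knee up and forward out of its lock and bring the lid gently down until it is fully shut. The chest only stands loose on its mat, so do not drag it along, do not let the lid fall or drop the stone in from above the rim, and leave the other things where they are.

Things in the scene. Friction and masses are not known exactly. Their poses are not given: they have to be found in the camera images.
- chest: Wooden chest, 180 x 180 mm, 90 mm high, walls and floor 8 mm. Origin: centre of its underside; x to its back, y to its left, z up. It stands loose on a 3 mm grey felt mat (240 mm square) and slides on it if pushed with more than 12 N. Three domed stones, 9 mm high, are fixed on its floor along the back wall (x 45 to 72 mm); the floor before them is free. The stay is on its left side (+y).
- lid_hinge (a point): Middle of the lid's hinge line, which runs along the chest's y at x = +90 mm, z = 90 mm (top of the back wall). The lid is 184 mm wide, 185 mm deep and 10 mm thick, 0.8 kg.
- lid (a joint): Lid angle in rad: 0 shut, grows as it opens, about 1.21 to 1.40 when it stands on its locked stay. The hinge runs freely: a lid that is not held falls. The stay pulls taut at 1.24 to 1.43 (differs each time); the lid cannot go farther and pulling on drags the chest.
- lid_handle (a point): Middle of the lid's front handle: round steel bar of 10 mm diameter along the chest's y, 100 mm long, 80 mm free between its end stems, 40 mm (35 clear) in front of the lid's edge. It is 225 mm from the hinge line; with the lid shut 5 mm above it (98 mm over the worktop). It moves on a circle about the hinge line, and the bar turns with the lid.
- stay_slot (a point): Middle of the upright slot plate on the chest's left side, x = -10 mm, y = +91 mm, z = 40 mm. The stay's foot pin is clamped in this slot, 0 to 7 mm above or below this point, differently each time. Stay: lower link from foot pin to knee, upper link from knee to a pin on the lid's side edge, 110 mm from the hinge line; both links 87 mm between pins. Shut: folded, knee forward.
- stay_lid_pin (a point): Pin of the stay's upper link on the lid's left side edge, 110 mm from the hinge line. Raising the lid straightens the stay until it is taut; once it has been pulled taut, a light spring carries the knee on, backward, to a stop 0.30 rad past straight, while the lid is let down about 0.028 rad (6 mm at the handle), where it stays up. If not pulled taut, the lid falls shut again.
- knee_rod (a point): Grip point on the rod of the stay's knee: round steel rod, 10 mm diameter, along the chest's y, 98 to 188 mm left of the chest's middle; point at 162 mm. It turns about the foot pin, radius 87 mm: 6 degrees above straight forward when shut (52 mm over the worktop), over the top, to about 124 when locked (4 either way). Moved up and forward it unlocks; the lid then hangs on it and follows it.
- stone_mid (a point): Middle of the rough stone to be put away: grey-white broken stone, 42 mm wide (its x) x 59 mm long (its y) x 24 mm high, about 0.17 kg, lying on the worktop left of the chest; this point is half-way up, 12 mm over its support.
- cerium_jar: Bystander: jar with a black screw lid, 52 mm diameter, 69 mm high. Origin: centre of its underside.
- tin_jar: Bystander: jar with a cream screw lid, 56 mm diameter, 61 mm high. Origin: centre of its underside.
- pen: Bystander: marker pen, 17 x 135 x 16 mm, lying on the worktop near its front edge. Origin: centre of its underside.
There are look-alikes about, which are no part of the job. What is meant by the part that bears stone_mid is not orange, and is the smaller of those in its own colour.

How it is judged (in metres and radians):
On the way, in this order (a step that is already met when the one before it is completed fails the run):
1. the lid stands open on its locked stay, untouched by the robot (value of joint lid above 1.1 rad and contact force between each of the arm, the fingers and chest below 0.05 N), for 0.4 s.
2. the stone lies inside on the chest's floor, let go, with the lid still up (value of joint lid above 1.1 rad and z of stone_mid in the frame of chest below 0.045 m and x of stone_mid in the frame of chest between -0.082 and 0.082 m and y of stone_mid in the frame of chest between -0.082 and 0.082 m and contact force between the fingers and stone below 0.05 N), for 0.2 s.
At the end, for the whole second after the job is handed in: the lid is shut (within 0.03 rad), the stone lies inside the chest on its floor, and the chest stands within 10 mm of where it stood (value of joint lid below 0.03 rad and z of stone_mid in the frame of chest below 0.045 m and x of stone_mid in the frame of chest between -0.082 and 0.082 m and y of stone_mid in the frame of chest between -0.082 and 0.082 m and distance of chest from where it was at the start of the episode below 0.01 m); the robot touches nothing.
It fails at once if the chest is dragged more than 10 mm (distance of chest from where it was at the start of the episode above 0.01 m).
It fails at once if the lid falls (faster than 2.5 rad/s) (velocity of joint lid below -2.5 rad/s).
It fails at once if the stone is let go above the chest's rim (contact force between the fingers and stone below 0.05 N and height (world z) of stone_mid above 0.105 m).
It fails at once if a bystander is pushed more than 30 mm (distance of any of cerium_jar, tin_jar, pen from where it was at the start of the episode above 0.03 m).
It also fails if it takes over 72 s, if anything falls off the work surface, if the arm or the gripper's body presses on something with over 40 N, if the wrist force passes 120 N, or if a joint passes its speed limit or range.

ROBOT

A 6-joint arm with a two-finger parallel gripper is mounted at the origin on a cart in front of the work surface, level with it; the furniture and walls round the work are solid. World frame = base frame: x ahead of the robot, y to its left, z up, the work surface at z = 0. Lengths are in m, angles in degrees, forces in N, time in s.
With the tool pointing down it reaches from about 0.4 to 0.825 m from the base axis. Payload 7 kg.
Tool frame: the origin (TCP) lies midway between the tips of the shut fingers; the grasp point (between the pads) lies 19 mm behind it (ctrl.grip_point_offset is the distance from the TCP to the grasp point, in m); x points along the fingers, y is the direction in which the jaws open and shut, and the axes are right-handed (so a half turn about x gives the same grasp; the last joint's range is limited). The gripper opens to 88 mm and grips with 3 to 60 N. Pads are 19 mm wide; open, the fingers measure 130 mm over their backs; the gripper's body (78 mm by 193 mm) begins 47 mm behind the grasp point.
Start: joints at [92.596, 20.546, 0.682, 0, -70.136, -16.507], TCP at [0.162, 0.655, 0.227] pointing down, gripper open.
Joint ranges: [-176.03, 176.03], [-82.01, 121.73], [-58.28, 71.71], [-173.87, 95.51], [-174.79, -0.11], [-173.66, 173.66]. Speed limits (degrees/s): [136.94, 136.94, 172.46, 180, 180, 180].

INTERFACE

Orientations are given as [roll, pitch, yaw] about the fixed x, y, z axes, in that order (R = Rz(yaw) Ry(pitch) Rx(roll)).
In Python, from plant import ctrl gives the robot as it stands.
- The arm moves only by the tool drive_tool, never from a script. Its argument "plan" is a list of rows, each a list of 3 entries, a list of its own where there are three numbers: the shift along the tool's x, y, z in m, then the turn, a rotation vector about the tool's x, y, z in degrees, then the opening, from 0 (shut) to 1 (fully open). In form: [[[dx, dy, dz], [wx, wy, wz], grip], ...]. A call has 1 to 20 rows; each row is the pose to reach, as a shift and turn from the pose measured when the call began, along the tool's axes at that moment; what a row does not reach only later rows make up. A row lasts 1/12 s, in which the tool goes at most 41.7 mm and 7.16 degrees, less where a joint would pass 70% of its speed; a pose out of reach is approached as far as the arm can. A call with a gripper value outside its range is refused whole. The fingers move at their own pace and stop on an object; the grip force is fixed at half the most. Time passes only in rows, so rows that repeat a pose let the fingers close. It gives the time, the measured TCP pose, the force and the opening at its end, in the units of the state.
- ctrl.get_obs(): the state, without advancing time (a new reading comes with each control period).
- ctrl.snapshot(name): name is "side" or "top" or "wrist"; returns the picture (400x640x3 uint8, blue, green, red); there is no depth.
- ctrl.get_calibration(name): a dict with "fx", "fy", "cx", "cy" (pixels), "R" (3x3) and "t" (3): a world point X has camera coordinates R X + t. Camera axes: x right, y down, z forward; pixel columns grow to the right and rows downward; lengths in m; the calibration is good to about 2 mm. A picture is of the moment at which its call begins: read the wrist's pose just before it. get_calibration takes no time and is no camera call; for the wrist camera it gives the pose at the moment of the call.
- ctrl.close_job(): hands the job in, once; it reports no verdict.
Trained networks look in the newest picture that a camera, given by its name, has taken for a name from the list of things; names that differ only in an ending like _2 or _b are one class to them, and where a whole thing is asked for, a point or a joint stands for the part that bears it (a point fixed in the world has none). Each returns a list of dicts, best first, with "confidence" (0 to 1); they miss things now and then, are a little off and sometimes report something else, mostly with a low value. They report only what shows in the picture. A call takes as long as a camera call. They do not tell look-alikes from the thing itself.
- ctrl.cut_out(camera, name): "pixels" (400x640 bool, what is visible of it) and "pixel" ([column, row] in pixels, amid what is visible of it).
- ctrl.landmark_of(camera, name): "pixel" ([column, row] in pixels: a listed point, or the origin of a listed thing).
The state is a dict: "clock": time; "joint_pos": joint angles; "qvel": joint speeds; "tau": joint torques, N m; "tool_pos": TCP position; "orientation": TCP orientation; "force": force on the tool from outside, world axes, zero at the start; "moment": the same for the moment, N m; "opening": finger opening in m.
Only numpy, scipy, OpenCV 4.12 (cv2) and the standard library are available. Lean on these libraries where they do the work, as an engineer would, in place of code of your own. Each camera call takes 0.05 s, during which the arm holds its last target. There are 200 camera calls.

## Working session

There is one attempt and no reset: what is moved stays moved. The work goes in short steps, Python scripts to look and compute and a tool call to move; the robot and the scene stay as the last step left them, time stands still between calls to the robot, and variables do not carry over. Pictures are saved under pics/ and viewed, about 8 in all and at most 12, crops included, and the job is handed in when it is done.

Besides the shell and the picture viewer there is one more tool, called after "Call:" as name([rows], argument=value, ...), one row to a line, values as JSON. drive_tool: Moves the arm, as the interface text tells. Its arguments: {"type":"object","properties":{"plan":{"type":"array","items":{"type":"array"}}},"required":["plan"]}

```bash
ls; mkdir -p pics
cat > h.py <<'E'
import numpy as np, cv2
from scipy.spatial.transform import Rotation as Ro
from plant import ctrl
def st():
    o=ctrl.get_obs(); return o
def ray(cal,px):
    R=np.array(cal["R"]);t=np.array(cal["t"])
    d=R.T@np.array([(px[0]-cal["cx"])/cal["fx"],(px[1]-cal["cy"])/cal["fy"],1.0])
    return -R.T@t,d
def atz(cal,px,z):
    c,d=ray(cal,px); return c+d*(z-c[2])/d[2]
def proj(cal,X):
    p=np.array(cal["R"])@np.asarray(X)+np.array(cal["t"]); return np.array([cal["fx"]*p[0]/p[2]+cal["cx"],cal["fy"]*p[1]/p[2]+cal["cy"]])
def tri(c1,p1,c2,p2):
    A,b=[],[]
    for c,p in((c1,p1),(c2,p2)):
        o,d=ray(c,p); d/=np.linalg.norm(d); M=np.eye(3)-np.outer(d,d); A.append(M);b.append(M@o)
    return np.linalg.lstsq(np.vstack(A),np.hstack(b),rcond=None)[0]
E
python3 - <<'E'
from h import *
o=st();print({k:np.round(v,3) for k,v in o.items()})
cals={}
for n in("side","top","wrist"):
    cals[n]=ctrl.get_calibration(n); im=ctrl.snapshot(n); cv2.imwrite(f"pics/a_{n}.png",im)
    c=cals[n]; print(n,"cam at",np.round(-np.array(c["R"]).T@np.array(c["t"]),3),c["fx"])
for n in("side","top"):
    for t in("chest","lid_hinge","lid_handle","stay_slot","stay_lid_pin","knee_rod","stone_mid","cerium_jar","tin_jar","pen"):
        print(n,t,[(np.round(r["pixel"],1).tolist(),round(r["confidence"],2)) for r in ctrl.landmark_of(n,t)][:4])
cv2.imwrite("pics/a_all.png",cv2.resize(np.vstack([cv2.imread("pics/a_side.png"),cv2.imread("pics/a_top.png")]),None,fx=.75,fy=.75))
E
```

```text
pics
{'clock': np.float64(0.0), 'joint_pos': array([ 9.2596e+01,  2.0591e+01,  6.3400e-01, -2.0000e-02, -7.0133e+01,
       -1.6509e+01]), 'qvel': array([-0.031, -0.044, -0.022, -0.097,  0.   , -0.091]), 'tau': array([-0.0000e+00, -5.8272e+01,  2.9306e+01,  6.9970e+00,  7.0000e-03,
       -0.0000e+00]), 'tool_pos': array([0.162, 0.655, 0.226]), 'orientation': array([ 94.779,  89.908, -99.14 ]), 'force': array([ 0.996, -0.546, -0.51 ]), 'moment': array([ 0.061, -0.012, -0.031]), 'opening': np.float64(0.087)}
side cam at [0.337 0.958 0.681] 492.5489623443612
top cam at [0.389 0.01  0.903] 449.3497508078079
wrist cam at [0.226 0.639 0.383] 311.26930970295996
side chest [([229.9, 268.7], 0.6), ([310.9, 201.3], 0.56)]
side lid_hinge [([278.0, 165.9], 0.94)]
side lid_handle [([364.4, 175.3], 0.76)]
side stay_slot [([309.7, 202.4], 0.8)]
side stay_lid_pin [([311.1, 190.3], 0.64)]
side knee_rod [([333.0, 218.6], 0.82), ([363.6, 174.8], 0.37)]
side stone_mid [([394.6, 192.0], 0.79), ([296.5, 236.9], 0.68), ([354.8, 257.2], 0.57)]
side cerium_jar [([228.3, 268.6], 0.83)]
side tin_jar [([271.6, 271.5], 0.75)]
side pen [([388.3, 275.6], 0.6)]
top chest [([392.9, 190.7], 0.7)]
top lid_hinge [([400.3, 134.8], 0.61)]
top lid_handle [([400.6, 252.9], 0.62)]
top stay_slot [([350.3, 192.3], 0.8)]
top stay_lid_pin [([344.4, 188.6], 0.82), ([269.4, 261.5], 0.34)]
top knee_rod [([314.8, 230.2], 0.86)]
top stone_mid [([300.2, 197.0], 0.8), ([420.6, 294.3], 0.75), ([270.7, 262.5], 0.71)]
top cerium_jar [([312.8, 231.7], 0.61)]
top tin_jar [([251.0, 179.8], 0.94)]
top pen [([247.0, 301.5], 0.9)]
```

View pics/a_all.png

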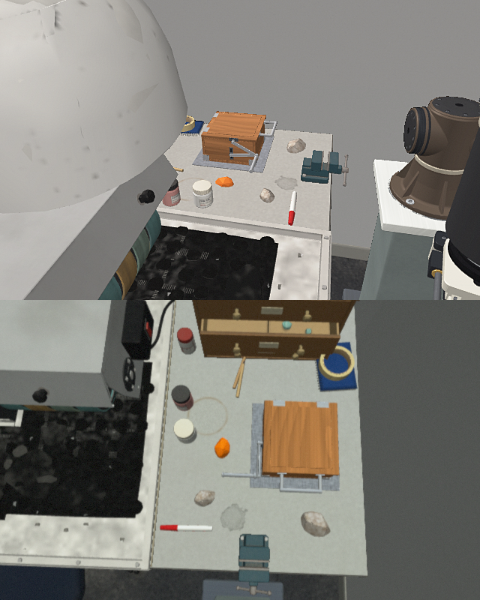

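Run:
```python
from h import *
S=ctrl.get_calibration("side");T=ctrl.get_calibration("top")
P={"hinge":([278,165.9],[400.3,134.8],.09),"handle":([364.4,175.3],[400.6,252.9],.098),"slot":([309.7,202.4],[350.3,192.3],.043),"lidpin":([311.1,190.3],[344.4,188.6],.09),"rod":([333,218.6],[314.8,230.2],.052)}
for k,(a,b,z) in P.items(): print(k,np.round(tri(S,a,T,b),4),np.round(atz(S,a,z),4),np.round(atz(T,b,z),4))
for a in([394.6,192],[296.5,236.9],[354.8,257.2]): print("side stone",np.round(atz(S,a,.012),3))
for a in([300.2,197.0],[420.6,294.3],[270.7,262.5]): print("top stone",np.round(atz(T,a,.012),3))
for n in("side","top"):
  im=ctrl.snapshot(n)
  for r in ctrl.cut_out(n,"stone_mid"):
    m=r["pixels"]; c=S if n=="side" else T
    ys,xs=np.nonzero(m); w=np.array([atz(c,(x,y),.012)[:2] for x,y in zip(xs,ys)])
    rr=cv2.minAreaRect((w*1000).astype(np.float32)); print(n,np.round(r["pixel"],1),round(r["confidence"],2),m.sum(),im[m].mean(0).round(),np.round(rr[0]),np.round(rr[1]),round(rr[2],1))
for a,b,n in(([228.3,268.6],None,"cer"),([271.6,271.5],[251,179.8],"tin"),([388.3,275.6],[247,301.5],"pen")): print(n,np.round(atz(S,a,0),3), b and np.round(atz(T,b,0),3))
```

```text
hinge [ 0.7146 -0.1288  0.0912] [ 0.7142 -0.1305  0.09  ] [ 0.7162 -0.1289  0.09  ]
handle [ 0.4878 -0.1291  0.0854] [ 0.4832 -0.1059  0.098 ] [ 0.4877 -0.1269  0.098 ]
slot [ 0.6085 -0.0376  0.0467] [ 0.6086 -0.0431  0.043 ] [ 0.6108 -0.0377  0.043 ]
lidpin [ 0.6021 -0.0242  0.0901] [ 0.5986 -0.0234  0.09  ] [ 0.6054 -0.0239  0.09  ]
rod [0.533  0.0295 0.0513] [0.5347 0.0302 0.052 ] [0.5312 0.0293 0.052 ]
side stone [ 0.412 -0.185  0.012]
side stone [0.615 0.063 0.012]
side stone [0.47  0.112 0.012]
top stone [0.605 0.063 0.012]
top stone [ 0.419 -0.18   0.012]
top stone [0.47  0.115 0.012]
side [357.1 262.9] 0.7 262 [144. 156. 169.] [467. 122.] [38. 66.] 31.5
side [394. 195.] 0.68 376 [140. 151. 163.] [ 410. -174.] [ 63. 100.] 6.7
side [300.7 240.9] 0.68 266 [ 56. 123. 220.] [604.  82.] [56. 50.] 11.2
top [416.5 296.1] 0.84 1012 [128. 141. 146.] [ 410. -176.] [74. 61.] 29.7
top [269.4 261. ] 0.81 475 [129. 143. 148.] [467. 112.] [41. 51.] 2.0
top [295.6 200.7] 0.73 394 [ 18. 108. 203.] [603.  71.] [41. 47.] 48.0
top [396.8 193.6] 0.66 11323 [ 77. 121. 166.] [620. -89.] [311. 260.] 88.8
cer [0.735 0.19  0.   ] None
tin [0.639 0.18  0.   ] [0.642 0.168 0.   ]
pen [0.393 0.144 0.   ] [0.394 0.158 0.   ]
```

The top view shows the chest at about (400,190) with its handle toward the robot, and the knee rod on its left. The orange stone is at (297,198). The grey stones are at (270,262), the small one and so the target, and (420,295), the big one. Next I work out a viewing pose.

```bash
cat >> h.py <<'E'
def pose():
    o=st(); return np.array(o["tool_pos"]),Ro.from_euler("xyz",o["orientation"],degrees=True)
def rel(p,R,prec=4):
    "shift/turn rows from current pose to world pose"
    p0,R0=pose(); return np.round(R0.inv().apply(np.array(p)-p0),prec).tolist(), np.round((R0.inv()*R).as_rotvec(degrees=True),2).tolist()
def frame(ax,ay):
    ax=np.array(ax,float);ax/=np.linalg.norm(ax);ay=np.array(ay,float);ay-=ax*(ax@ay);ay/=np.linalg.norm(ay)
    return Ro.from_matrix(np.c_[ax,ay,np.cross(ax,ay)])
E
python3 - <<'E'
from h import *
p,R=pose(); print(R.as_matrix().round(3))
W=ctrl.get_calibration("wrist"); c=-np.array(W["R"]).T@W["t"]; print("cam in tool",R.inv().apply(c-p).round(4), (np.array(W["R"])@R.as_matrix()).round(3))
for s in(1,-1):
    print(s,rel([.47,-.02,.33],frame([0,0,-1],[s,0,0])))
E
```

```text
[[-0.    -0.24  -0.971]
 [ 0.    -0.971  0.24 ]
 [-1.    -0.     0.   ]]
cam in tool [-0.1572  0.0004 -0.0662] [[-0.     1.    -0.   ]
 [-0.247  0.     0.969]
 [ 0.969  0.     0.247]]
1 ([-0.1034, 0.5814, -0.461], [-103.91, 0.0, 0.0])
-1 ([-0.1034, 0.5814, -0.461], [76.09, 0.0, -0.0])
```

Run:
```python
from h import *
print(rel([.55,-.06,.35],frame([0,0,-1],[-1,0,0])))
```

```text
([-0.1234, 0.601, -0.5483], [76.09, 0.0, -0.0])
```

Call:
drive_tool([
  [[-0.04, 0, 0], [0, 0, 0], 1],
  [[-0.08, 0, 0], [0, 0, 0], 1],
  [[-0.123, 0.601, -0.548], [76.1, 0, 0], 1],
  [[-0.123, 0.601, -0.548], [76.1, 0, 0], 1],
  [[-0.123, 0.601, -0.548], [76.1, 0, 0], 1],
  [[-0.123, 0.601, -0.548], [76.1, 0, 0], 1],
  [[-0.123, 0.601, -0.548], [76.1, 0, 0], 1],
  [[-0.123, 0.601, -0.548], [76.1, 0, 0], 1],
  [[-0.123, 0.601, -0.548], [76.1, 0, 0], 1],
  [[-0.123, 0.601, -0.548], [76.1, 0, 0], 1],
  [[-0.123, 0.601, -0.548], [76.1, 0, 0], 1],
  [[-0.123, 0.601, -0.548], [76.1, 0, 0], 1],
  [[-0.123, 0.601, -0.548], [76.1, 0, 0], 1],
  [[-0.123, 0.601, -0.548], [76.1, 0, 0], 1],
  [[-0.123, 0.601, -0.548], [76.1, 0, 0], 1],
  [[-0.123, 0.601, -0.548], [76.1, 0, 0], 1],
  [[-0.123, 0.601, -0.548], [76.1, 0, 0], 1],
  [[-0.123, 0.601, -0.548], [76.1, 0, 0], 1],
  [[-0.123, 0.601, -0.548], [76.1, 0, 0], 1],
  [[-0.123, 0.601, -0.548], [76.1, 0, 0], 1],
])

```text
clock: 3.02
tool_pos: [0.5196, -0.0055, 0.3467]
orientation: [-67.3, 89.9, 22.6]
force: [1.8, 1.2, -0.6]
opening: 0.0875
```

Call:
drive_tool([
  [[0, 0, 0], [0, 0, 0], 1],
  [[0, 0, 0], [0, 0, 0], 1],
])

```text
clock: 3.18
tool_pos: [0.5201, -0.0078, 0.3464]
orientation: [-81.2, 90.0, 8.5]
force: [-0.4, -0.4, -1.0]
opening: 0.0879
```

Run:
```python
from h import *
W=ctrl.get_calibration("wrist"); im=ctrl.snapshot("wrist"); cv2.imwrite("pics/b_w.png",im)
p,R=pose(); print(p.round(4),R.as_matrix().round(3))
np.savez("w1.npz",**{k:np.array(W[k]) for k in W})
for t,z in(("lid_hinge",.093),("lid_handle",.098),("stay_slot",.043),("stay_lid_pin",.093),("knee_rod",.052),("stone_mid",.012),("tin_jar",0),("pen",0)):
    for r in ctrl.landmark_of("wrist",t)[:3]: print(t,np.round(r["pixel"],1),round(r["confidence"],2),atz(W,r["pixel"],z).round(4))
for r in ctrl.cut_out("wrist","stone_mid"):
    m=r["pixels"].astype(np.uint8); c,_=cv2.findContours(m,0,2); c=max(c,key=len)[:,0]
    for z in (0.004,.012):
        w=np.array([atz(W,q,z)[:2] for q in c]); rr=cv2.minAreaRect((w*1000).astype(np.float32))
        print(round(r["confidence"],2),m.sum(),im[m>0].mean(0).round(),np.round(rr[0]),np.round(rr[1]),round(rr[2],1))
```

```text
[ 0.5196 -0.0065  0.3464] [[ 0.    -1.     0.003]
 [ 0.     0.003  1.   ]
 [-1.    -0.     0.   ]]
lid_hinge [163.6  80.9] 0.55 [ 0.712  -0.1273  0.093 ]
lid_hinge [346.1  79.8] 0.17 [ 0.4863 -0.1275  0.093 ]
lid_handle [344.6  81.2] 0.78 [ 0.4885 -0.1253  0.098 ]
stay_slot [259.  154.3] 0.92 [ 0.6083 -0.0321  0.043 ]
stay_lid_pin [257.8 163.1] 0.78 [ 0.6008 -0.0252  0.093 ]
knee_rod [317.5 200.6] 0.77 [0.5228 0.036  0.052 ]
stone_mid [349.4 238.1] 0.93 [0.4699 0.1108 0.012 ]
stone_mid [396.8  47.7] 0.83 [ 0.4072 -0.181   0.012 ]
stone_mid [265.9 215.4] 0.71 [0.6081 0.0705 0.012 ]
tin_jar [251.8 269.4] 0.71 [0.6399 0.1733 0.    ]
pen [395.8 256. ] 0.88 [0.3872 0.1488 0.    ]
pen [259.  155.2] 0.22 [ 0.6167 -0.0267  0.    ]
0.91 1807 [163. 172. 183.] [ 411. -180.] [78. 58.] 73.8
0.91 1807 [163. 172. 183.] [ 413. -178.] [77. 57.] 73.8
0.78 622 [ 21. 141. 227.] [605.  72.] [44. 50.] 54.6
0.78 622 [ 21. 141. 227.] [604.  69.] [43. 49.] 54.6
0.7 583 [166. 176. 187.] [470. 113.] [46. 48.] 66.2
0.7 583 [166. 176. 187.] [471. 110.] [46. 47.] 66.2
```

View pics/b_w.png

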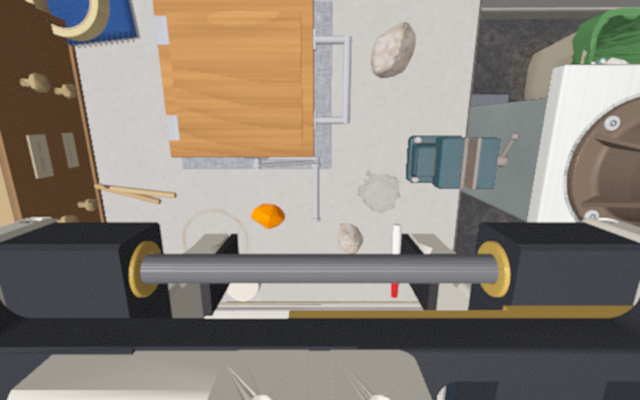

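Call:
drive_tool([
  [[0.02, 0.032, -0.04], [0, 0, 0], 0.27],
  [[0.05, 0.032, -0.08], [0, 0, 0], 0.27],
  [[0.08, 0.032, -0.12], [0, 0, 0], 0.27],
  [[0.11, 0.032, -0.12], [0, 0, 0], 0.27],
  [[0.14, 0.032, -0.12], [0, 0, 0], 0.27],
  [[0.17, 0.032, -0.12], [0, 0, 0], 0.27],
  [[0.19, 0.032, -0.12], [0, 0, 0], 0.27],
  [[0.19, 0.032, -0.12], [0, 0, 0], 0.27],
  [[0.19, 0.032, -0.12], [0, 0, 0], 0.27],
  [[0.19, 0.032, -0.12], [0, 0, 0], 0.27],
])

```text
clock: 4.52
tool_pos: [0.489, -0.1245, 0.1584]
orientation: [-86.5, 89.8, 3.7]
force: [0.4, 1.0, 0.3]
opening: 0.0272
```

Run:
```python
from h import *
W=ctrl.get_calibration("wrist"); p,R=pose(); print(p.round(4),st()["opening"],R.as_matrix().round(3)); im=ctrl.snapshot("wrist"); cv2.imwrite("pics/c_w.png",im)
for t,z in(("lid_hinge",.093),("lid_handle",.098),):
    for r in ctrl.landmark_of("wrist",t)[:2]: print(t,np.round(r["pixel"],1),round(r["confidence"],2),atz(W,r["pixel"],z).round(4))
for y in(-.16,-.13,-.1): print(proj(W,[.488,y,.098]).round(),proj(W,[.528,y,.1]).round())
```

```text
[ 0.489  -0.1245  0.1584] 0.02718213974896793 [[ 0.003 -1.    -0.002]
 [ 0.    -0.002  1.   ]
 [-1.    -0.003  0.   ]]
lid_hinge [ 23.3 212.8] 0.67 [ 0.7099 -0.1266  0.093 ]
lid_handle [321.7 218.2] 0.66 [ 0.4872 -0.1247  0.098 ]
[321. 170.] [263. 170.]
[321. 211.] [265. 212.]
[321. 250.] [267. 251.]
```

View pics/c_w.png

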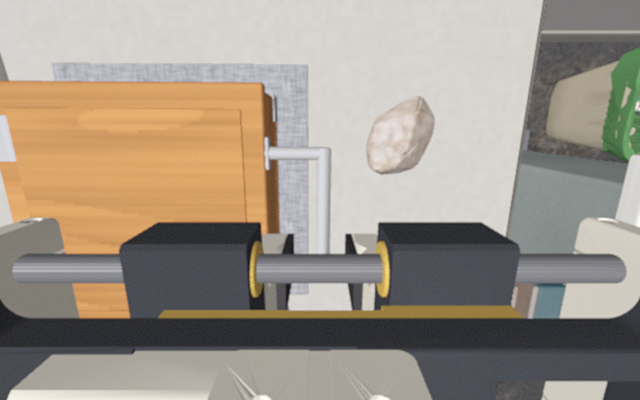

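The bar runs down column ~323, midway between the pads (290 to 347), and the lid edge is at ~268. That matches the estimate, so I descend.

Call:
drive_tool([
  [[0.02, 0.002, 0], [0, 0, 0], 0.27],
  [[0.04, 0.002, 0], [0, 0, 0], 0.27],
  [[0.06, 0.002, 0], [0, 0, 0], 0.27],
  [[0.075, 0.002, 0], [0, 0, 0], 0.27],
  [[0.079, 0.002, 0], [0, 0, 0], 0.27],
  [[0.079, 0.002, 0], [0, 0, 0], 0.27],
])

```text
clock: 5.17
tool_pos: [0.4872, -0.1243, 0.0794]
orientation: [-81.5, 89.8, 8.7]
force: [-0.4, 0.1, 0.4]
opening: 0.0236
```

Call:
drive_tool([
  [[0, 0, 0], [0, 0, 0], 0.0],
  [[0, 0, 0], [0, 0, 0], 0.0],
  [[0, 0, 0], [0, 0, 0], 0.0],
  [[0, 0, 0], [0, 0, 0], 0.0],
  [[0, 0, 0], [0, 0, 0], 0.0],
  [[0, 0, 0], [0, 0, 0], 0.0],
])

```text
clock: 5.67
tool_pos: [0.4864, -0.1244, 0.0803]
orientation: [-78.5, 89.8, 11.6]
force: [-5.1, 1.3, 5.6]
opening: 0.0087
```

```bash
cat >> h.py <<'E'
P0=np.array([.4868,-.1243,.0798]); RD=frame([0,0,-1],[-1,0,0])
def lidpt(th,r=.2251,f=.0222): return P0+[r*(np.cos(f)-np.cos(th+f)),0,r*(np.sin(th+f)-np.sin(f))]
E
python3 - <<'E'
from h import *
for th in np.arange(.025,.51,.025): print(round(th,3),rel(lidpt(th),RD,3))
E
```

```text
0.025 ([-0.005, -0.001, 0.0], [0.11, 0.03, 0.16])
0.05 ([-0.011, -0.001, 0.0], [0.11, 0.03, 0.16])
0.075 ([-0.016, -0.001, 0.0], [0.11, 0.03, 0.16])
0.1 ([-0.022, -0.002, 0.0], [0.11, 0.03, 0.16])
0.125 ([-0.028, -0.003, 0.0], [0.11, 0.03, 0.16])
0.15 ([-0.033, -0.004, 0.0], [0.11, 0.03, 0.16])
0.175 ([-0.039, -0.005, 0.0], [0.11, 0.03, 0.16])
0.2 ([-0.044, -0.006, 0.0], [0.11, 0.03, 0.16])
0.225 ([-0.05, -0.007, 0.0], [0.11, 0.03, 0.16])
0.25 ([-0.055, -0.009, 0.0], [0.11, 0.03, 0.16])
0.275 ([-0.06, -0.01, 0.0], [0.11, 0.03, 0.16])
0.3 ([-0.066, -0.012, 0.0], [0.11, 0.03, 0.16])
0.325 ([-0.071, -0.014, 0.0], [0.11, 0.03, 0.16])
0.35 ([-0.076, -0.016, 0.0], [0.11, 0.03, 0.16])
0.375 ([-0.082, -0.018, 0.0], [0.11, 0.03, 0.16])
0.4 ([-0.087, -0.02, 0.0], [0.11, 0.03, 0.16])
0.425 ([-0.092, -0.023, 0.0], [0.11, 0.03, 0.16])
0.45 ([-0.097, -0.025, 0.0], [0.11, 0.03, 0.16])
0.475 ([-0.102, -0.028, 0.0], [0.11, 0.03, 0.16])
0.5 ([-0.107, -0.031, 0.0], [0.11, 0.03, 0.16])
```

Call:
drive_tool([
  [[-0.005, 0, 0], [0, 0, 0], 0],
  [[-0.011, 0, 0], [0, 0, 0], 0],
  [[-0.016, -0.001, 0], [0, 0, 0], 0],
  [[-0.022, -0.001, 0], [0, 0, 0], 0],
  [[-0.028, -0.002, 0], [0, 0, 0], 0],
  [[-0.033, -0.003, 0], [0, 0, 0], 0],
  [[-0.039, -0.004, 0], [0, 0, 0], 0],
  [[-0.044, -0.005, 0], [0, 0, 0], 0],
  [[-0.044, -0.005, 0], [0, 0, 0], 0],
])

```text
clock: 6.42
tool_pos: [0.4918, -0.1244, 0.1254]
orientation: [-81.3, 89.8, 8.8]
force: [2.5, 0.4, -6.4]
opening: 0.0088
```

Run:
```python
from h import *
print([[rel(lidpt(th),RD,3)[0][:2] for th in np.arange(.24,.82,.03)]])
```

```text
[[[-0.008, -0.003], [-0.014, -0.005], [-0.021, -0.007], [-0.027, -0.009], [-0.033, -0.011], [-0.04, -0.014], [-0.046, -0.017], [-0.052, -0.02], [-0.058, -0.023], [-0.064, -0.026], [-0.069, -0.03], [-0.075, -0.034], [-0.08, -0.037], [-0.086, -0.041], [-0.091, -0.046], [-0.096, -0.05], [-0.101, -0.055], [-0.106, -0.059], [-0.111, -0.064], [-0.116, -0.069]]]
```

Call:
drive_tool([
  [[-0.008, -0.003, 0], [0, 0, 0], 0],
  [[-0.014, -0.005, 0], [0, 0, 0], 0],
  [[-0.021, -0.007, 0], [0, 0, 0], 0],
  [[-0.027, -0.009, 0], [0, 0, 0], 0],
  [[-0.033, -0.011, 0], [0, 0, 0], 0],
  [[-0.04, -0.014, 0], [0, 0, 0], 0],
  [[-0.046, -0.017, 0], [0, 0, 0], 0],
  [[-0.052, -0.02, 0], [0, 0, 0], 0],
  [[-0.058, -0.023, 0], [0, 0, 0], 0],
  [[-0.064, -0.026, 0], [0, 0, 0], 0],
])

```text
clock: 7.25
tool_pos: [0.5171, -0.1245, 0.1899]
orientation: [-78.8, 89.9, 11.4]
force: [-4.9, 1.5, -1.7]
opening: 0.0089
```

Run:
```python
from h import *
print(st()["force"],[[rel(lidpt(th),RD,3)[0][:2] for th in np.arange(.54,1.11,.03)]])
```

```text
[-4.90446492  1.47498862 -1.66289957] [[[-0.005, -0.004], [-0.011, -0.008], [-0.016, -0.012], [-0.021, -0.016], [-0.027, -0.02], [-0.032, -0.024], [-0.037, -0.029], [-0.042, -0.034], [-0.047, -0.038], [-0.051, -0.043], [-0.056, -0.048], [-0.06, -0.054], [-0.064, -0.059], [-0.068, -0.064], [-0.072, -0.07], [-0.076, -0.076], [-0.079, -0.081], [-0.082, -0.087], [-0.085, -0.093], [-0.088, -0.099]]]
```

Call:
drive_tool([
  [[-0.006, -0.003, 0], [0, 0, 0], 0],
  [[-0.012, -0.007, 0], [0, 0, 0], 0],
  [[-0.017, -0.011, 0], [0, 0, 0], 0],
  [[-0.022, -0.015, 0], [0, 0, 0], 0],
  [[-0.028, -0.019, 0], [0, 0, 0], 0],
  [[-0.033, -0.023, 0], [0, 0, 0], 0],
  [[-0.038, -0.028, 0], [0, 0, 0], 0],
  [[-0.043, -0.033, 0], [0, 0, 0], 0],
  [[-0.048, -0.037, 0], [0, 0, 0], 0],
  [[-0.052, -0.042, 0], [0, 0, 0], 0],
])

```text
clock: 8.08
tool_pos: [0.5591, -0.1247, 0.243]
orientation: [-87.6, 89.9, 2.5]
force: [-7.7, 0.6, 4.4]
opening: 0.009
```

Run:
```python
from h import *
print(st()["force"],[[rel(lidpt(th),RD,3)[0][:2] for th in np.arange(.84,1.15,.03)]])
S=ctrl.get_calibration("side");T=ctrl.get_calibration("top");p={}
for n in("side","top"):
  ctrl.snapshot(n)
  for t in("knee_rod","lid_hinge","stay_slot"):
    r=ctrl.landmark_of(n,t); p[n,t]=r[0]["pixel"] if r else None; print(n,t,r and (r[0]["pixel"],r[0]["confidence"]))
for t in("knee_rod","lid_hinge","stay_slot"):
  if p["side",t] is not None and p["top",t] is not None: print(t,tri(S,p["side",t],T,p["top",t]).round(4))
```

```text
[-7.73032764  0.60328784  4.36658358] [[[-0.003, -0.006], [-0.007, -0.011], [-0.011, -0.017], [-0.015, -0.022], [-0.019, -0.028], [-0.023, -0.034], [-0.026, -0.039], [-0.029, -0.045], [-0.032, -0.051], [-0.035, -0.057], [-0.038, -0.063]]]
side knee_rod ([318.9, 195.0], 0.9)
side lid_hinge ([278.1, 166.8], 0.9)
side stay_slot ([390.2, 279.0], 0.72)
top knee_rod []
top lid_hinge []
top stay_slot ([346.6, 192.5], 0.59)
stay_slot [ 0.5173 -0.0159 -0.0958]
```

Call:
drive_tool([
  [[-0.001, 0.001, 0], [0, 0, 0], 0],
  [[-0.0022, 0.002, 0], [0, 0, 0], 0],
  [[-0.0022, 0.002, 0], [0, 0, 0], 0],
  [[-0.0022, 0.002, 0], [0, 0, 0], 0],
])

```text
clock: 8.82
tool_pos: [0.5581, -0.1244, 0.2447]
orientation: [-84.5, 89.8, 5.7]
force: [5.1, -0.5, -10.4]
opening: 0.0091
```

Call:
drive_tool([
  [[0.0012, -0.001, 0], [0, 0, 0], 0],
  [[0.0012, -0.001, 0], [0, 0, 0], 0.11],
  [[0.0012, -0.001, 0], [0, 0, 0], 0.13],
  [[0.0012, -0.001, 0], [0, 0, 0], 0.15],
  [[0.0012, -0.001, 0], [0, 0, 0], 0.17],
  [[0.0012, -0.001, 0], [0, 0, 0], 0.18],
  [[0.0012, -0.001, 0], [0, 0, 0], 0.18],
])

```text
clock: 9.4
tool_pos: [0.5591, -0.1245, 0.2438]
orientation: [-85.7, 89.7, 4.4]
force: [-2.1, -0.5, -1.0]
opening: 0.0152
```

Run:
```python
from h import *
from scipy.optimize import least_squares
Q=np.array([[.4866,.080],[.4924,.1253],[.5167,.1902],[.5586,.2439]])
s=least_squares(lambda c:np.hypot(Q[:,0]-c[0],Q[:,1]-c[1])-.225,[.712,.08]); print(s.x,s.fun)
c=s.x; p,_=pose(); print(p, st()["force"])
th=np.arange(.8,1.5,.05)
for t in th: print(round(t,2),(c[0]-.2251*np.cos(t+.022)).round(4),(c[1]+.2251*np.sin(t+.022)).round(4))
```

```text
[0.71207325 0.07899752] [ 0.00047547 -0.00049999 -0.00019632  0.00027065]
[ 0.55909357 -0.12446469  0.24375309] [-2.06641546 -0.53662811 -0.96734578]
0.8 0.5588 0.2439
0.85 0.5673 0.2513
0.9 0.5761 0.2584
0.95 0.5852 0.2649
1.0 0.5946 0.271
1.05 0.6044 0.2767
1.1 0.6144 0.2818
1.15 0.6247 0.2864
1.2 0.6351 0.2905
1.25 0.6458 0.2941
1.3 0.6566 0.2972
1.35 0.6676 0.2997
1.4 0.6787 0.3016
1.45 0.6899 0.303
```

Call:
drive_tool([
  [[-0.004, -0.006, 0], [0, 0, 0], 0.18],
  [[-0.0075, -0.011, 0], [0, 0, 0], 0.18],
  [[-0.011, -0.015, 0], [0, 0, 0], 0.18],
  [[-0.0145, -0.0195, 0], [0, 0, 0], 0.18],
  [[-0.018, -0.024, 0], [0, 0, 0], 0.18],
  [[-0.021, -0.0285, 0], [0, 0, 0], 0.18],
  [[-0.024, -0.0335, 0], [0, 0, 0], 0.18],
  [[-0.027, -0.038, 0], [0, 0, 0], 0.18],
  [[-0.03, -0.043, 0], [0, 0, 0], 0.18],
  [[-0.033, -0.048, 0], [0, 0, 0], 0.18],
  [[-0.0355, -0.053, 0], [0, 0, 0], 0.18],
  [[-0.038, -0.058, 0], [0, 0, 0], 0.18],
  [[-0.0405, -0.063, 0], [0, 0, 0], 0.18],
  [[-0.0426, -0.068, 0], [0, 0, 0], 0.18],
  [[-0.0426, -0.068, 0], [0, 0, 0], 0.18],
])

```text
clock: 10.65
tool_pos: [0.6282, -0.1242, 0.2866]
orientation: [-86.7, 89.7, 3.5]
force: [-1.3, 0.3, -0.2]
opening: 0.0158
```

Run:
```python
from h import *
print(pose()[0],st()["force"])
im=ctrl.snapshot("side"); cv2.imwrite("pics/d.png",cv2.resize(im[130:280,230:460],None,fx=3,fy=3,interpolation=2))
S=ctrl.get_calibration("side")
for t in("knee_rod","stay_lid_pin","lid_handle","stay_slot"):
    for r in ctrl.landmark_of("side",t)[:2]:
        c,d=ray(S,r["pixel"]); y={"knee_rod":.0353}.get(t,-.034); print(t,r["pixel"],round(r["confidence"],2),(c+d*(y-c[1])/d[1]).round(4))
```

```text
[ 0.62822442 -0.12423728  0.28664934] [-1.34914299  0.34488026 -0.20001091]
knee_rod [296.2, 187.7] 0.88 [0.6175 0.0353 0.1284]
stay_lid_pin [270.8, 270.0] 0.58 [ 0.7242 -0.034  -0.1826]
stay_lid_pin [280.9, 148.5] 0.57 [ 0.6704 -0.034   0.1889]
lid_handle [308.6, 93.1] 0.74 [ 0.5989 -0.034   0.3264]
lid_handle [389.8, 279.3] 0.54 [ 0.4002 -0.034  -0.1609]
stay_slot [306.6, 203.2] 0.59 [ 0.6141 -0.034   0.0456]
```

View pics/d.png

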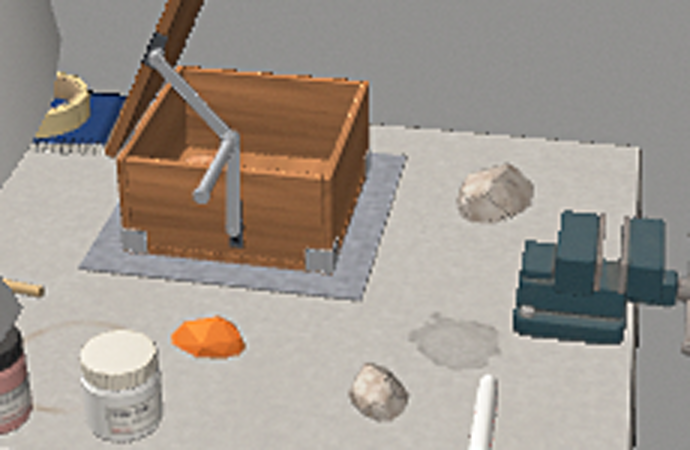

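Call:
drive_tool([
  [[-0.001, -0.003, 0], [0, 0, 0], 0.18],
  [[-0.002, -0.006, 0], [0, 0, 0], 0.18],
  [[-0.003, -0.009, 0], [0, 0, 0], 0.18],
  [[-0.004, -0.012, 0], [0, 0, 0], 0.18],
  [[-0.005, -0.014, 0], [0, 0, 0], 0.18],
  [[-0.005, -0.014, 0], [0, 0, 0], 0.18],
])

```text
clock: 11.4
tool_pos: [0.6413, -0.1241, 0.2914]
orientation: [-82.7, 89.7, 7.4]
force: [-1.7, -0.6, 1.2]
opening: 0.0163
```

Call:
drive_tool([
  [[-0.0005, -0.0015, 0], [0, 0, 0], 0.18],
  [[-0.001, -0.003, 0], [0, 0, 0], 0.18],
  [[-0.001, -0.004, 0], [0, 0, 0], 0.18],
  [[-0.001, -0.004, 0], [0, 0, 0], 0.18],
])

```text
clock: 11.73
tool_pos: [0.6455, -0.1242, 0.2923]
orientation: [-83.1, 89.7, 7.0]
force: [-0.6, -0.6, 1.5]
opening: 0.016
```

Call:
drive_tool([
  [[-0.0005, -0.0015, 0], [0, 0, 0], 0.18],
  [[-0.001, -0.003, 0], [0, 0, 0], 0.18],
  [[-0.001, -0.004, 0], [0, 0, 0], 0.18],
  [[-0.001, -0.004, 0], [0, 0, 0], 0.18],
])

```text
clock: 12.07
tool_pos: [0.6498, -0.1241, 0.2933]
orientation: [-83.2, 89.7, 6.9]
force: [-1.1, 0.2, 0.1]
opening: 0.0156
```

Call:
drive_tool([
  [[-0.0004, -0.0012, 0], [0, 0, 0], 0.18],
  [[-0.0008, -0.0025, 0], [0, 0, 0], 0.18],
  [[-0.0008, -0.0025, 0], [0, 0, 0], 0.18],
])

```text
clock: 12.32
tool_pos: [0.6526, -0.1241, 0.2941]
orientation: [-83.9, 89.7, 6.3]
force: [-0.9, -1.3, 0.7]
opening: 0.0153
```

Call:
drive_tool([
  [[-0.0004, -0.0012, 0], [0, 0, 0], 0.18],
  [[-0.0008, -0.0025, 0], [0, 0, 0], 0.18],
  [[-0.0008, -0.0025, 0], [0, 0, 0], 0.18],
])

```text
clock: 12.57
tool_pos: [0.6554, -0.1241, 0.295]
orientation: [-85.0, 89.7, 5.1]
force: [-0.6, 0.7, 1.5]
opening: 0.0162
```

```bash
cat >> h.py <<'E'
def knee():
    S=ctrl.get_calibration("side"); im=ctrl.snapshot("side")
    for r in ctrl.landmark_of("side","knee_rod")[:1]:
        c,d=ray(S,r["pixel"]); X=c+d*(.0353-c[1])/d[1]; print("knee",r["pixel"],round(r["confidence"],2),X.round(4),"angle",np.degrees(np.arctan2(X[2]-.045,.613-X[0])).round(1),"rad",np.hypot(X[2]-.045,.613-X[0]).round(4))
    return im
E
python3 -c "from h import *;knee();print(pose()[0],st()['force'])"
```

```text
knee [286.1, 188.0] 0.74 [0.6414 0.0353 0.1251] angle 109.6 rad 0.085
[ 0.65515365 -0.12405801  0.29490005] [-1.33182205 -0.46983594  0.11700144]
```

Call:
drive_tool([
  [[-0.0004, -0.0012, 0], [0, 0, 0], 0.18],
  [[-0.0008, -0.0025, 0], [0, 0, 0], 0.18],
  [[-0.0008, -0.0025, 0], [0, 0, 0], 0.18],
])

```text
clock: 12.92
tool_pos: [0.6579, -0.1241, 0.2957]
orientation: [-84.7, 89.7, 5.4]
force: [-0.6, -0.7, 0.4]
opening: 0.0161
```

Call:
drive_tool([
  [[-0.0003, -0.001, 0], [0, 0, 0], 0.18],
  [[-0.0006, -0.002, 0], [0, 0, 0], 0.18],
  [[-0.0006, -0.002, 0], [0, 0, 0], 0.18],
])

```text
clock: 13.17
tool_pos: [0.6602, -0.124, 0.2964]
orientation: [-85.0, 89.7, 5.1]
force: [-0.3, -0.4, -0.1]
opening: 0.0162
```

```bash
python3 -c "from h import *;knee();print(pose()[0],st()['force'])"
```

```text
knee [286.4, 189.6] 0.9 [0.641  0.0353 0.1209] angle 110.2 rad 0.0809
[ 0.66001098 -0.12406232  0.29634599] [ 0.31478754 -0.74938396 -0.35084186]
```

Run:
```python
from h import *
im=knee(); cv2.imwrite("pics/e.png",cv2.resize(im[60:230,250:390],None,fx=4,fy=3.5,interpolation=2))
T=ctrl.snapshot("top"); cv2.imwrite("pics/e_top.png",T)
```

```text
knee [285.1, 191.2] 0.98 [0.6444 0.0353 0.1163] angle 113.7 rad 0.0779
```

View pics/e.png

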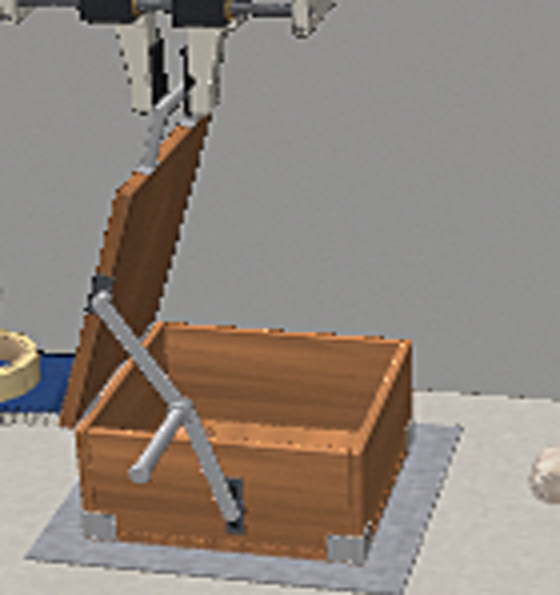

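Call:
drive_tool([
  [[-0.0003, -0.001, 0], [0, 0, 0], 0.18],
  [[-0.0006, -0.002, 0], [0, 0, 0], 0.18],
  [[-0.0006, -0.002, 0], [0, 0, 0], 0.18],
])

```text
clock: 13.67
tool_pos: [0.6622, -0.124, 0.2969]
orientation: [-84.3, 89.7, 5.8]
force: [0.5, -0.7, 0.0]
opening: 0.0158
```

Call:
drive_tool([
  [[-0.0003, -0.001, 0], [0, 0, 0], 0.18],
  [[-0.0006, -0.002, 0], [0, 0, 0], 0.18],
  [[-0.0006, -0.002, 0], [0, 0, 0], 0.18],
])

```text
clock: 13.92
tool_pos: [0.6641, -0.124, 0.2976]
orientation: [-84.8, 89.7, 5.3]
force: [-1.6, 0.1, 1.2]
opening: 0.0155
```

```bash
python3 -c "from h import *;knee();print(pose()[0],st()['force'])"
```

```text
knee [283.0, 188.7] 0.86 [0.6489 0.0353 0.1224] angle 114.9 rad 0.0854
[ 0.66397889 -0.12405551  0.29756766] [-1.43246695  1.07281889  0.68706637]
```

Call:
drive_tool([
  [[-0.0003, -0.001, 0], [0, 0, 0], 0.18],
  [[-0.0005, -0.002, 0], [0, 0, 0], 0.18],
  [[-0.0005, -0.002, 0], [0, 0, 0], 0.18],
])

```text
clock: 14.27
tool_pos: [0.6657, -0.1241, 0.2978]
orientation: [-82.8, 89.8, 7.3]
force: [-2.3, -0.5, -0.3]
opening: 0.0159
```

Call:
drive_tool([
  [[-0.0003, -0.001, 0], [0, 0, 0], 0.18],
  [[-0.0005, -0.002, 0], [0, 0, 0], 0.18],
  [[-0.0005, -0.002, 0], [0, 0, 0], 0.18],
])

```text
clock: 14.52
tool_pos: [0.6672, -0.1241, 0.2978]
orientation: [-74.4, 89.9, 15.7]
force: [-5.6, -1.0, -0.8]
opening: 0.016
```

```bash
python3 -c "from h import *;knee();print(pose()[0],st()['force'])"
```

```text
knee [283.6, 189.4] 0.58 [0.6476 0.0353 0.1207] angle 114.6 rad 0.0833
[ 0.66720558 -0.12403961  0.29779848] [-4.30204657 -0.23840399 -2.74704511]
```

Call:
drive_tool([
  [[-0.0002, -0.0007, 0], [0, 0, 0], 0.18],
  [[-0.0003, -0.001, 0], [0, 0, 0], 0.18],
  [[-0.0003, -0.001, 0], [0, 0, 0], 0.18],
  [[-0.0003, -0.001, 0], [0, 0, 0], 0.18],
])

```text
clock: 14.95
tool_pos: [0.6678, -0.124, 0.2978]
orientation: [-55.3, 89.9, 34.8]
force: [-5.8, 0.3, -2.2]
opening: 0.0156
```

```bash
python3 -c "from h import *;knee();knee();print(pose()[0],st()['force'])"
```

```text
knee [279.0, 192.0] 0.57 [0.6591 0.0353 0.1126] angle 124.3 rad 0.0819
knee [279.5, 189.4] 0.93 [0.6574 0.0353 0.1197] angle 120.8 rad 0.0869
[ 0.66773258 -0.12404042  0.29773995] [-4.91785157  0.75035388 -2.92727037]
```

Call:
drive_tool([
  [[0, -0.0006, 0], [0, 0, 0], 0.18],
  [[0, -0.0012, 0], [0, 0, 0], 0.18],
  [[0, -0.0012, 0], [0, 0, 0], 0.18],
])

```text
clock: 15.4
tool_pos: [0.6684, -0.1241, 0.2977]
orientation: [19.4, 90.0, 109.5]
force: [-7.2, 0.5, -0.8]
opening: 0.0155
```

```bash
python3 -c "from h import *;knee();knee();print(pose()[0],st()['force'])"
```

```text
knee [281.2, 189.6] 0.6 [0.6534 0.0353 0.1196] angle 118.4 rad 0.0848
knee [282.9, 185.8] 0.91 [0.6487 0.0353 0.13  ] angle 112.8 rad 0.0922
[ 0.66838439 -0.12409062  0.29765104] [-7.13870946  0.1512329  -0.58270105]
```

Call:
drive_tool([
  [[0, 0.001, 0], [0, 0, 0], 0.18],
  [[0, 0.002, 0], [0, 0, 0], 0.18],
  [[0, 0.003, 0], [0, 0, 0], 0.18],
  [[0, 0.004, 0], [0, 0, 0], 0.18],
  [[0, 0.005, 0], [0, 0, 0], 0.18],
  [[0, 0.006, 0], [0, 0, 0], 0.18],
  [[0, 0.006, 0], [0, 0, 0], 0.18],
])

```text
clock: 16.18
tool_pos: [0.6627, -0.1241, 0.2981]
orientation: [-60.0, 89.9, 30.2]
force: [-0.8, -1.0, 0.0]
opening: 0.0155
```

```bash
python3 -c "from h import *;knee();knee();print(pose()[0],st()['force'])"
```

```text
knee [278.8, 190.9] 0.64 [0.6594 0.0353 0.1155] angle 123.4 rad 0.0844
knee [280.0, 190.8] 0.64 [0.6565 0.0353 0.1161] angle 121.5 rad 0.0833
[ 0.66263839 -0.1241153   0.29792543] [-1.30225718  0.48884026  0.84747607]
```

Call:
drive_tool([
  [[0, 0.001, 0], [0, 0, 0], 0.18],
  [[0, 0.002, 0], [0, 0, 0], 0.18],
  [[0, 0.003, 0], [0, 0, 0], 0.18],
  [[0, 0.004, 0], [0, 0, 0], 0.18],
  [[0, 0.004, 0], [0, 0, 0], 0.18],
])

```text
clock: 16.8
tool_pos: [0.6584, -0.1241, 0.298]
orientation: [-39.7, 90.0, 50.4]
force: [-0.8, 1.1, -0.2]
opening: 0.0156
```

Run:
```python
from h import *
im=knee();print(pose()[0],st()['force']); cv2.imwrite("pics/f.png",cv2.resize(im[60:230,250:390],None,fx=4,fy=3.5,interpolation=2))
```

```text
knee [276.4, 191.8] 0.56 [0.6654 0.0353 0.1125] angle 127.8 rad 0.0854
[ 0.65855581 -0.1241777   0.2979781 ] [-0.97128064 -0.25132535 -0.41845997]
```

View pics/f.png

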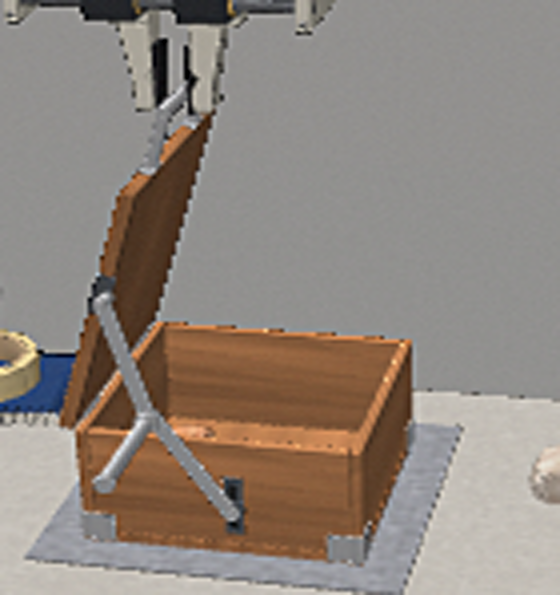

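The stay has gone over centre: the knee is now behind the line from foot pin to lid pin, and the bar is free between the pads. I withdraw straight up and go to look at the stone.

Call:
drive_tool([
  [[-0.01, 0, 0], [0, 0, 0], 0.18],
  [[-0.03, 0, 0], [0, 0, 0], 0.18],
  [[-0.06, 0, 0], [0, 0, 0], 0.18],
  [[-0.065, 0, 0], [0, 0, 0], 0.18],
  [[-0.065, 0.06, 0.03], [0, 0, 0], 0.5],
  [[-0.06, 0.1, 0.07], [0, 0, 0], 1],
  [[-0.03, 0.14, 0.11], [0, 0, 0], 1],
  [[0, 0.17, 0.15], [0, 0, 0], 1],
  [[0.03, 0.188, 0.19], [0, 0, 0], 1],
  [[0.048, 0.188, 0.225], [0, 0, 0], 1],
  [[0.048, 0.188, 0.235], [0, 0, 0], 1],
  [[0.048, 0.188, 0.235], [0, 0, 0], 1],
  [[0.048, 0.188, 0.235], [0, 0, 0], 1],
  [[0.048, 0.188, 0.235], [0, 0, 0], 1],
])

```text
clock: 18.07
tool_pos: [0.4696, 0.1123, 0.2503]
orientation: [-54.7, 89.9, 35.6]
force: [0.1, -0.1, 0.4]
opening: 0.077
```

Run:
```python
from h import *
W=ctrl.get_calibration("wrist"); p,R=pose(); print(p.round(4),st()["joint_pos"].round(1),st()["opening"],st()["force"].round(1)); im=ctrl.snapshot("wrist")
cv2.imwrite("pics/g.png",im[60:330,140:500])
for r in ctrl.landmark_of("wrist","stone_mid"): print(r["pixel"],round(r["confidence"],2),atz(W,r["pixel"],.012).round(4))
for r in ctrl.cut_out("wrist","stone_mid"):
    m=r["pixels"].astype(np.uint8); c,_=cv2.findContours(m,0,2); c=max(c,key=len)[:,0]
    w=np.array([atz(W,q,.01)[:2] for q in c]); rr=cv2.minAreaRect((w*1000).astype(np.float32))
    (cx,cy),(a,b),an=cv2.fitEllipse((w*1000).astype(np.float32))
    print(round(r["confidence"],2),m.sum(),im[m>0].mean(0).round(),np.round(rr[0]),np.round(rr[1]),round(rr[2],1),"ell",round(cx),round(cy),round(a),round(b),round(an),"extent",(np.ptp(w,0)*1000).round(),c.min(0),c.max(0))
    for a in range(0,180,15):
        u=np.array([np.cos(np.radians(a)),np.sin(np.radians(a))]); print(a,round(np.ptp(w@u)*1000),end="; ")
    print()
knee()
```

```text
[0.4696 0.1123 0.2503] [ 36.9   1.2 -20.6   0.  -68.2 -36.5] 0.07703125534195647 [ 0.1 -0.1  0.4]
[322.4, 176.4] 0.85 [0.4655 0.1106 0.012 ]
[210.4, 146.8] 0.67 [0.6062 0.074  0.012 ]
0.82 1053 [153. 162. 173.] [467. 112.] [52. 41.] 89.7 ell 469 111 41 56 32 extent [41. 52.] [305 157] [337 197]
0 41; 15 42; 30 41; 45 42; 60 44; 75 49; 90 52; 105 57; 120 58; 135 56; 150 52; 165 48; 
0.79 1127 [ 14. 125. 211.] [603.  71.] [42. 52.] 55.1 ell 604 72 40 54 83 extent [57. 42.] [190 128] [235 162]
0 57; 15 55; 30 51; 45 45; 60 42; 75 43; 90 42; 105 43; 120 44; 135 48; 150 53; 165 56; 
knee [279.4, 189.1] 0.97 [0.6576 0.0353 0.1204] angle 120.6 rad 0.0877
```

View pics/g.png

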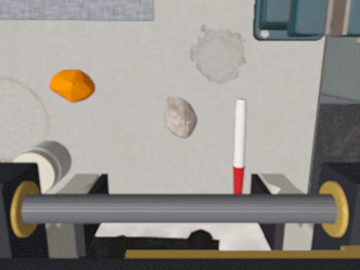

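Run:
```python
from h import *
W=ctrl.get_calibration("wrist");T=ctrl.get_calibration("top")
for px in((393,60),(393,100),(411,100)): print("vise wrist",[atz(W,px,z).round(3).tolist() for z in(0,.06)])
for px in((318,315),(360,313),(318,360)): print("vise top",[atz(T,px,z).round(3).tolist() for z in(0,.06)])
for px in((381,160),(378,253)): print("pen",atz(W,px,.008).round(3))
a=np.radians(207); print(rel([.469,.111,.09],frame([0,0,-1],[np.cos(a),np.sin(a),0])))
```

```text
vise wrist [[0.382, -0.032, 0.0], [0.395, -0.021, 0.06]]
vise wrist [[0.379, 0.014, 0.0], [0.393, 0.018, 0.06]]
vise wrist [[0.357, 0.014, 0.0], [0.374, 0.018, 0.06]]
vise top [[0.373, 0.018, 0.0], [0.374, 0.017, 0.06]]
vise top [[0.38, -0.064, 0.0], [0.38, -0.059, 0.06]]
vise top [[0.29, 0.015, 0.0], [0.297, 0.014, 0.06]]
pen [0.392 0.088 0.008]
pen [0.39  0.216 0.008]
([0.1609, 0.0023, 0.001], [-26.98, 0.04, 0.12])
```

Call:
drive_tool([
  [[0.03, 0.002, 0.001], [-7, 0, 0], 0.7],
  [[0.06, 0.002, 0.001], [-14, 0, 0], 0.7],
  [[0.09, 0.002, 0.001], [-20, 0, 0], 0.7],
  [[0.12, 0.002, 0.001], [-27, 0, 0], 0.7],
  [[0.15, 0.002, 0.001], [-27, 0, 0], 0.7],
  [[0.18, 0.002, 0.001], [-27, 0, 0], 0.7],
  [[0.2, 0.002, 0.001], [-27, 0, 0], 0.7],
  [[0.22, 0.002, 0.001], [-27, 0, 0], 0.7],
  [[0.235, 0.002, 0.001], [-27, 0, 0], 0.7],
  [[0.242, 0.002, 0.001], [-27, 0, 0], 0.7],
  [[0.242, 0.002, 0.001], [-27, 0, 0], 0.7],
])

```text
clock: 19.23
tool_pos: [0.4693, 0.1099, 0.0077]
orientation: [124.1, 90.0, -119.0]
force: [0.2, 0.0, -0.0]
opening: 0.0615
```

Call:
drive_tool([
  [[0, 0, 0], [0, 0, 0], 0.3],
  [[0, 0, 0], [0, 0, 0], 0.2],
  [[0, 0, 0], [0, 0, 0], 0.1],
  [[0, 0, 0], [0, 0, 0], 0.1],
  [[0, 0, 0], [0, 0, 0], 0.1],
  [[0, 0, 0], [0, 0, 0], 0.1],
  [[0, 0, 0], [0, 0, 0], 0.1],
])

```text
clock: 19.82
tool_pos: [0.4702, 0.1105, 0.0086]
orientation: [-94.5, 89.9, 22.5]
force: [0.5, 0.7, 5.5]
opening: 0.0369
```

Call:
drive_tool([
  [[-0.01, 0, 0], [0, 0, 0], 0.1],
  [[-0.02, 0, 0], [0, 0, 0], 0.1],
  [[-0.04, 0, 0], [0, 0, 0], 0.1],
  [[-0.07, 0, 0], [0, 0, 0], 0.1],
  [[-0.1, 0, 0], [0, 0, 0], 0.1],
  [[-0.13, 0, 0], [0, 0, 0], 0.1],
  [[-0.16, 0, 0], [0, 0, 0], 0.1],
  [[-0.19, 0, 0], [0, 0, 0], 0.1],
  [[-0.19, 0, 0], [0, 0, 0], 0.1],
])

```text
clock: 20.57
tool_pos: [0.4721, 0.1114, 0.2041]
orientation: [-91.9, 89.4, 25.1]
force: [0.5, 1.5, -1.7]
opening: 0.037
```

Run:
```python
from h import *
print(pose()[0],st()["opening"],st()["joint_pos"].round(1),rel([.576,-.126,.17],frame([0,0,-1],[0,-1,0])))
```

```text
[0.47210114 0.11139812 0.20413953] 0.03703936454526046 [ 36.7   3.1 -25.    0.1 -61.4  -9.7] ([0.0341, 0.0156, -0.2587], [-62.98, -0.33, 0.5])
```

Call:
drive_tool([
  [[0, 0.002, -0.03], [-7, 0, 0], 0.1],
  [[0, 0.004, -0.06], [-14, 0, 0], 0.1],
  [[0, 0.006, -0.09], [-21, 0, 0], 0.1],
  [[0, 0.008, -0.12], [-28, 0, 0], 0.1],
  [[0, 0.009, -0.15], [-35, 0, 0], 0.1],
  [[0, 0.011, -0.18], [-42, 0, 0], 0.1],
  [[0, 0.013, -0.21], [-49, 0, 0], 0.1],
  [[0, 0.015, -0.24], [-56, -0.3, 0.5], 0.1],
  [[0.01, 0.0156, -0.2587], [-63, -0.3, 0.5], 0.1],
  [[0.025, 0.0156, -0.2587], [-63, -0.3, 0.5], 0.1],
  [[0.034, 0.0156, -0.2587], [-63, -0.3, 0.5], 0.1],
  [[0.034, 0.0156, -0.2587], [-63, -0.3, 0.5], 0.1],
  [[0.034, 0.0156, -0.2587], [-63, -0.3, 0.5], 0.1],
])

```text
clock: 21.65
tool_pos: [0.5751, -0.1257, 0.1693]
orientation: [10.2, 89.9, -169.8]
force: [-0.1, -0.2, -1.9]
opening: 0.037
```

Run:
```python
from h import *
p,R=pose();print(p,st()["opening"],st()["joint_pos"].round(1),R.as_matrix().round(3).tolist())
im=knee(); cv2.imwrite("pics/i.png",cv2.resize(im[20:220,220:400],None,fx=3.5,fy=3,interpolation=2))
```

```text
[ 0.57507955 -0.12565902  0.16926183] 0.03696812402254131 [  6.7  15.  -15.1   0.  -60.   83.3] [[-0.002, -0.0, -1.0], [-0.0, -1.0, 0.0], [-1.0, 0.0, 0.002]]
knee [277.7, 189.9] 0.84 [0.6619 0.0353 0.1179] angle 123.8 rad 0.0877
```

View pics/i.png

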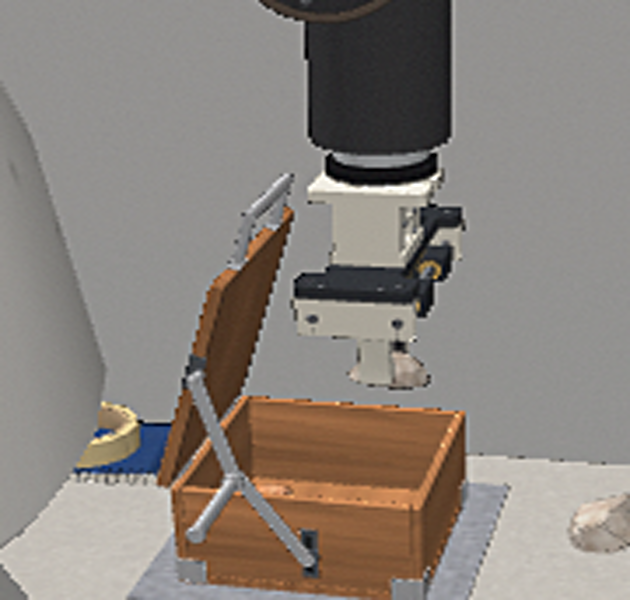

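Call:
drive_tool([
  [[0.02, 0, -0.005], [0, 0, 0], 0.1],
  [[0.04, 0, -0.005], [0, 0, 0], 0.1],
  [[0.06, 0, -0.005], [0, 0, 0], 0.1],
  [[0.08, 0, -0.005], [0, 0, 0], 0.1],
  [[0.1, 0, -0.005], [0, 0, 0], 0.1],
  [[0.115, 0, -0.005], [0, 0, 0], 0.1],
  [[0.128, 0, -0.005], [0, 0, 0], 0.1],
  [[0.134, 0, -0.005], [0, 0, 0], 0.1],
  [[0.136, 0, -0.005], [0, 0, 0], 0.1],
  [[0.136, 0, -0.005], [0, 0, 0], 0.1],
])

```text
clock: 22.58
tool_pos: [0.5817, -0.1251, 0.0353]
orientation: [163.8, 89.9, -16.1]
force: [-0.1, -0.8, -1.6]
opening: 0.0368
```

Call:
drive_tool([
  [[0.002, 0, 0], [0, 0, 0], 0.1],
  [[0.004, 0, 0], [0, 0, 0], 0.1],
  [[0.004, 0, 0], [0, 0, 0], 0.1],
])

```text
clock: 22.83
tool_pos: [0.5821, -0.125, 0.0317]
orientation: [173.1, 89.8, -6.8]
force: [-0.4, -0.1, -2.6]
opening: 0.0371
```

Call:
drive_tool([
  [[0, 0, 0], [0, 0, 0], 0.5],
  [[0, 0, 0], [0, 0, 0], 0.6],
  [[0, 0, 0], [0, 0, 0], 0.7],
  [[0, 0, 0], [0, 0, 0], 0.75],
  [[0, 0, 0], [0, 0, 0], 0.75],
  [[-0.01, 0, 0], [0, 0, 0], 0.75],
  [[-0.03, 0, 0], [0, 0, 0], 0.75],
  [[-0.06, 0, 0], [0, 0, 0], 0.75],
  [[-0.09, 0, 0], [0, 0, 0], 0.75],
  [[-0.12, 0, 0], [0, 0, 0], 0.75],
  [[-0.15, 0, 0], [0, 0, 0], 0.75],
  [[-0.18, 0, 0], [0, 0, 0], 0.75],
  [[-0.21, 0, 0], [0, 0, 0], 0.75],
])

```text
clock: 23.92
tool_pos: [0.5811, -0.125, 0.2444]
orientation: [174.5, 89.8, -5.5]
force: [-0.8, -0.1, -0.6]
opening: 0.0654
```

Run:
```python
from h import *
S=ctrl.get_calibration("side");T=ctrl.get_calibration("top")
p,R=pose();print(p,st()["force"],st()["opening"])
for n,c in (("side",S),("top",T)):
    im=ctrl.snapshot(n); cv2.imwrite(f"pics/j_{n}.png",im)
    for r in ctrl.landmark_of(n,"stone_mid"): print(n,r["pixel"],round(r["confidence"],2),atz(c,r["pixel"],.023).round(3))
W=ctrl.get_calibration("wrist"); ctrl.snapshot("wrist")
for r in ctrl.landmark_of("wrist","stone_mid"): print("wrist",r["pixel"],round(r["confidence"],2),atz(W,r["pixel"],.023).round(3))
for _ in range(3): knee()
```

```text
[ 0.58111167 -0.12502984  0.24439251] [-0.75174531 -0.14818955 -0.55157339] 0.06539735923943796
side [394.0, 193.7] 0.88 [ 0.412 -0.158  0.023]
side [296.7, 238.5] 0.74 [0.608 0.083 0.023]
top [392.1, 204.8] 0.67 [ 0.593 -0.123  0.023]
top [422.2, 297.1] 0.62 [ 0.414 -0.18   0.023]
top [392.0, 190.3] 0.57 [ 0.623 -0.123  0.023]
wrist [360.7, 302.4] 0.82 [ 0.415 -0.182  0.023]
wrist [321.2, 182.2] 0.73 [ 0.58  -0.128  0.023]
wrist [160.5, 156.3] 0.67 [0.611 0.066 0.023]
knee [307.7, 198.4] 0.69 [0.5917 0.0353 0.1031] angle 69.9 rad 0.0619
knee [276.1, 189.3] 0.75 [0.6656 0.0353 0.1191] angle 125.4 rad 0.0908
knee [278.6, 190.4] 0.59 [0.6598 0.0353 0.1168] angle 123.1 rad 0.0857
```

Call:
drive_tool([
  [[0, -0.035, 0], [0, 0, 0], 0.5],
  [[0, -0.07, 0], [0, 0, 0], 0.4],
  [[0, -0.105, 0], [0, 0, 0], 0.3],
  [[0, -0.14, 0], [7, 0, 0], 0.27],
  [[0, -0.163, 0], [14, 0, 0], 0.27],
  [[0, -0.163, 0], [21, 0, 0], 0.27],
  [[0, -0.163, 0], [28, 0, 0], 0.27],
  [[0, -0.163, 0], [35, 0, 0], 0.27],
  [[0, -0.163, 0], [42, 0, 0], 0.27],
  [[0, -0.163, 0], [49, 0, 0], 0.27],
  [[0, -0.163, -0.01], [56, 0, 0], 0.27],
  [[0, -0.163, -0.03], [63, 0, 0], 0.27],
  [[0.01, -0.163, -0.05], [70, 0, 0], 0.27],
  [[0.025, -0.163, -0.07], [77, 0, 0], 0.27],
  [[0.044, -0.163, -0.08], [84, 0, 0], 0.27],
  [[0.044, -0.163, -0.08], [90, 0, 0], 0.27],
  [[0.044, -0.163, -0.08], [90, 0, 0], 0.27],
  [[0.044, -0.163, -0.08], [90, 0, 0], 0.27],
])

```text
clock: 26.02
tool_pos: [0.6612, 0.038, 0.1967]
orientation: [-153.6, 89.9, -63.3]
force: [0.5, -0.3, 0.5]
opening: 0.0236
```

Run:
```python
from h import *
W=ctrl.get_calibration("wrist"); p,R=pose(); print(p.round(4),R.as_matrix().round(3).tolist(),st()["opening"],st()["force"].round(1)); im=ctrl.snapshot("wrist"); cv2.imwrite("pics/k.png",im)
for r in ctrl.landmark_of("wrist","knee_rod")[:2]: print("wrist",r["pixel"],round(r["confidence"],2),[atz(W,r["pixel"],z).round(4).tolist() for z in(.11,.115,.12)])
S=ctrl.get_calibration("side");ctrl.snapshot("side"); q=r
for r in ctrl.landmark_of("side","knee_rod")[:1]: print("side",r["pixel"],round(r["confidence"],2)); print(tri(W,ctrl.landmark_of("wrist","knee_rod")[0]["pixel"],S,r["pixel"]).round(4))
for y in(0,.035,.06): print(proj(W,[.661,y,.115]).round())
```

```text
[0.6612 0.038  0.1967] [[0.001, -1.0, -0.005], [-0.001, -0.005, 1.0], [-1.0, -0.001, -0.001]] 0.023587108652586442 [ 0.5 -0.3  0.5]
wrist [324.7, 206.2] 0.76 [[0.6566, 0.0355, 0.11], [0.6567, 0.0342, 0.115], [0.6568, 0.0329, 0.12]]
side [277.8, 189.3] 0.61
[0.6592 0.034  0.119 ]
[320. 163.]
[319. 207.]
[319. 237.]
```

View pics/k.png

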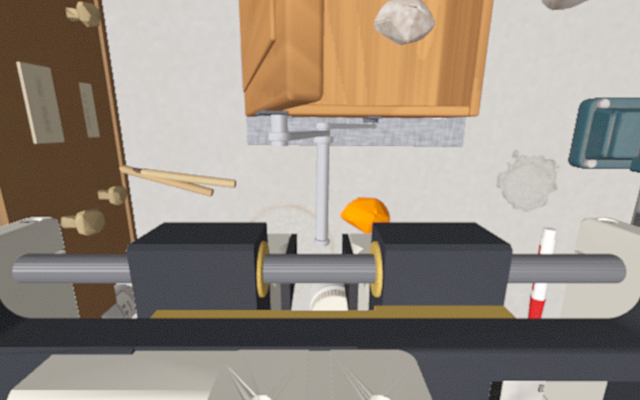

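Call:
drive_tool([
  [[0.025, 0.0015, 0], [0, 0, 0], 0.27],
  [[0.05, 0.0015, 0], [0, 0, 0], 0.27],
  [[0.075, 0.0015, 0], [0, 0, 0], 0.27],
  [[0.09, 0.0015, 0], [0, 0, 0], 0.27],
  [[0.099, 0.0015, 0], [0, 0, 0], 0.27],
  [[0.099, 0.0015, 0], [0, 0, 0], 0.27],
])

```text
clock: 26.77
tool_pos: [0.6589, 0.038, 0.0974]
orientation: [-177.7, 90.0, -87.5]
force: [-1.6, 0.4, -0.4]
opening: 0.0237
```

Call:
drive_tool([
  [[0, 0, 0], [0, 0, 0], 0.18],
  [[0, 0, 0], [0, 0, 0], 0.15],
  [[0, 0, 0], [0, 0, 0], 0.12],
  [[0, 0, 0], [0, 0, 0], 0.1],
  [[0, 0, 0], [0, 0, 0], 0.05],
  [[0, 0, 0], [0, 0, 0], 0.05],
])

```text
clock: 27.27
tool_pos: [0.6596, 0.0384, 0.0983]
orientation: [-92.1, 89.9, -1.9]
force: [-0.2, 1.2, 2.5]
opening: 0.0089
```

Run:
```python
from h import *
W=ctrl.get_calibration("wrist"); print(pose()[0],st()["force"].round(1),st()["joint_pos"].round(1))
```

```text
[0.65959623 0.03838749 0.09832149] [-0.2  1.2  2.5] [ 20.2  24.9 -10.5   0.  -54.5 -20. ]
```

```bash
cat >> h.py <<'E'
K0=np.array([.6596,.0384,.0983])  # TCP when gripping locked rod
C0=np.array([.613,.0384,.1173-.087*np.sin(np.radians(122.4))])
def kn(a,phi=0,C=None):
    C=C0 if C is None else C
    a=np.radians(a);f=np.radians(phi); ax=np.array([np.sin(f),0,-np.cos(f)]); ay=np.array([-np.cos(f),0,-np.sin(f)])
    return C+.087*np.array([-np.cos(a),0,np.sin(a)])+.019*ax, frame(ax,ay)
E
python3 - <<'E'
from h import *
for a in np.arange(120,90,-2.): print(a,rel(*kn(a)))
E
```

```text
120.0 ([-0.0019, 0.0031, 0.0], [0.22, -0.0, 0.11])
118.0 ([-0.0033, 0.0057, 0.0], [0.22, -0.0, 0.11])
116.0 ([-0.0047, 0.0084, 0.0], [0.22, -0.0, 0.11])
114.0 ([-0.006, 0.0112, 0.0001], [0.22, -0.0, 0.11])
112.0 ([-0.0072, 0.014, 0.0001], [0.22, -0.0, 0.11])
110.0 ([-0.0083, 0.0168, 0.0001], [0.22, -0.0, 0.11])
108.0 ([-0.0093, 0.0197, 0.0001], [0.22, -0.0, 0.11])
106.0 ([-0.0102, 0.0226, 0.0001], [0.22, -0.0, 0.11])
104.0 ([-0.011, 0.0255, 0.0001], [0.22, -0.0, 0.11])
102.0 ([-0.0117, 0.0285, 0.0001], [0.22, -0.0, 0.11])
100.0 ([-0.0123, 0.0315, 0.0001], [0.22, -0.0, 0.11])
98.0 ([-0.0127, 0.0345, 0.0001], [0.22, -0.0, 0.11])
96.0 ([-0.0131, 0.0375, 0.0002], [0.22, -0.0, 0.11])
94.0 ([-0.0134, 0.0405, 0.0002], [0.22, -0.0, 0.11])
92.0 ([-0.0136, 0.0435, 0.0002], [0.22, -0.0, 0.11])
```

Call:
drive_tool([
  [[-0.0015, 0.0025, 0], [0, 0, 0], 0.05],
  [[-0.003, 0.005, 0], [0, 0, 0], 0.05],
  [[-0.0047, 0.0084, 0], [0, 0, 0], 0.05],
  [[-0.0047, 0.0084, 0], [0, 0, 0], 0.05],
])

```text
clock: 27.6
tool_pos: [0.651, 0.0382, 0.1035]
orientation: [-89.1, 89.8, 1.1]
force: [2.1, -1.4, -2.0]
opening: 0.0085
```

Run:
```python
from h import *
print(pose()[0],st()["force"].round(1))
for a in np.arange(114,90,-2.): print(a,rel(*kn(a)))
```

```text
[0.65100672 0.03823679 0.10351426] [ 2.1 -1.4 -2. ]
114.0 ([-0.0008, 0.0026, 0.0002], [0.22, 0.0, 0.15])
112.0 ([-0.002, 0.0054, 0.0002], [0.22, 0.0, 0.15])
110.0 ([-0.0031, 0.0082, 0.0002], [0.22, 0.0, 0.15])
108.0 ([-0.0041, 0.0111, 0.0002], [0.22, 0.0, 0.15])
106.0 ([-0.005, 0.014, 0.0002], [0.22, 0.0, 0.15])
104.0 ([-0.0058, 0.0169, 0.0002], [0.22, 0.0, 0.15])
102.0 ([-0.0065, 0.0199, 0.0002], [0.22, 0.0, 0.15])
100.0 ([-0.0071, 0.0229, 0.0003], [0.22, 0.0, 0.15])
98.0 ([-0.0076, 0.0259, 0.0003], [0.22, 0.0, 0.15])
96.0 ([-0.0079, 0.0289, 0.0003], [0.22, 0.0, 0.15])
94.0 ([-0.0082, 0.0319, 0.0003], [0.22, 0.0, 0.15])
92.0 ([-0.0084, 0.0349, 0.0003], [0.22, 0.0, 0.15])
```

Forces are small so far, so I continue slowly over the top.

Call:
drive_tool([
  [[-0.0008, 0.0026, 0], [0, 0, 0], 0.05],
  [[-0.002, 0.0054, 0], [0, 0, 0], 0.05],
  [[-0.0031, 0.0082, 0], [0, 0, 0], 0.05],
  [[-0.0041, 0.0111, 0], [0, 0, 0], 0.05],
  [[-0.005, 0.014, 0], [0, 0, 0], 0.05],
  [[-0.005, 0.014, 0], [0, 0, 0], 0.05],
])

```text
clock: 28.1
tool_pos: [0.6371, 0.0386, 0.1094]
orientation: [-81.2, 89.8, 9.0]
force: [2.8, 1.5, 3.9]
opening: 0.0087
```

Run:
```python
from h import *
print(pose()[0],st()["force"].round(1))
for a in np.arange(104,76,-2.): print(a,rel(*kn(a)))
```

```text
[0.63707801 0.03859815 0.1094033 ] [2.8 1.5 3.9]
104.0 ([0.0001, 0.003, -0.0002], [0.24, 0.04, 0.24])
102.0 ([-0.0006, 0.006, -0.0002], [0.24, 0.04, 0.24])
100.0 ([-0.0012, 0.009, -0.0002], [0.24, 0.04, 0.24])
98.0 ([-0.0016, 0.012, -0.0001], [0.24, 0.04, 0.24])
96.0 ([-0.002, 0.015, -0.0001], [0.24, 0.04, 0.24])
94.0 ([-0.0023, 0.018, -0.0001], [0.24, 0.04, 0.24])
92.0 ([-0.0025, 0.021, -0.0001], [0.24, 0.04, 0.24])
90.0 ([-0.0025, 0.0241, -0.0001], [0.24, 0.04, 0.24])
88.0 ([-0.0025, 0.0271, -0.0001], [0.24, 0.04, 0.24])
86.0 ([-0.0024, 0.0301, -0.0001], [0.24, 0.04, 0.24])
84.0 ([-0.0021, 0.0332, -0.0001], [0.24, 0.04, 0.24])
82.0 ([-0.0017, 0.0362, -0.0], [0.24, 0.04, 0.24])
80.0 ([-0.0013, 0.0392, -0.0], [0.24, 0.04, 0.24])
78.0 ([-0.0007, 0.0422, -0.0], [0.24, 0.04, 0.24])
```

Call:
drive_tool([
  [[-0.0006, 0.003, 0], [0, 0, 0], 0.05],
  [[-0.0011, 0.006, 0], [0, 0, 0], 0.05],
  [[-0.0017, 0.009, 0], [0, 0, 0], 0.05],
  [[-0.0021, 0.012, 0], [0, 0, 0], 0.05],
  [[-0.0025, 0.015, 0], [0, 0, 0], 0.05],
  [[-0.0028, 0.018, 0], [0, 0, 0], 0.05],
  [[-0.003, 0.021, 0], [0, 0, 0], 0.05],
  [[-0.003, 0.024, 0], [0, 0, 0], 0.05],
  [[-0.003, 0.024, 0], [0, 0, 0], 0.05],
])

```text
clock: 28.85
tool_pos: [0.6119, 0.0387, 0.1123]
orientation: [-72.8, 89.8, 17.5]
force: [0.3, 4.1, 6.7]
opening: 0.0089
```

Run:
```python
from h import *
print(pose()[0],st()["force"].round(1))
for a in np.arange(87,48,-3.): print(a,rel(*kn(a,(90-a)*.5)))
```

```text
[0.61191224 0.03873802 0.1122943 ] [0.3 4.1 6.7]
87.0 ([0.0006, 0.003, -0.0003], [0.24, 0.06, -1.32])
84.0 ([0.0009, 0.007, -0.0003], [0.24, 0.06, -2.82])
81.0 ([0.0014, 0.011, -0.0003], [0.24, 0.07, -4.32])
78.0 ([0.0022, 0.015, -0.0003], [0.23, 0.07, -5.82])
75.0 ([0.0032, 0.019, -0.0003], [0.23, 0.07, -7.32])
72.0 ([0.0044, 0.0228, -0.0002], [0.23, 0.07, -8.82])
69.0 ([0.0058, 0.0266, -0.0002], [0.23, 0.08, -10.32])
66.0 ([0.0075, 0.0304, -0.0002], [0.23, 0.08, -11.82])
63.0 ([0.0093, 0.034, -0.0002], [0.23, 0.08, -13.32])
60.0 ([0.0113, 0.0375, -0.0002], [0.23, 0.09, -14.82])
57.0 ([0.0136, 0.0409, -0.0002], [0.23, 0.09, -16.32])
54.0 ([0.016, 0.0442, -0.0002], [0.23, 0.09, -17.82])
51.0 ([0.0186, 0.0474, -0.0002], [0.23, 0.1, -19.32])
```

Call:
drive_tool([
  [[-0.001, 0.003, 0.0004], [0, 0, -1.3], 0.05],
  [[-0.0006, 0.007, 0.0004], [0, 0, -2.8], 0.05],
  [[-0.0001, 0.011, 0.0004], [0, 0, -4.3], 0.05],
  [[0.0007, 0.015, 0.0004], [0, 0, -5.8], 0.05],
  [[0.0017, 0.019, 0.0004], [0, 0, -7.3], 0.05],
  [[0.0029, 0.0228, 0.0004], [0, 0, -8.8], 0.05],
  [[0.0043, 0.0266, 0.0004], [0, 0, -10.3], 0.05],
  [[0.0043, 0.0266, 0.0004], [0, 0, -10.3], 0.05],
])

```text
clock: 29.52
tool_pos: [0.5812, 0.0381, 0.106]
orientation: [-89.9, 79.7, 0.3]
force: [-4.3, 5.4, 0.4]
opening: 0.0091
```

Run:
```python
from h import *
print(pose()[0],st()["force"].round(1))
C=C0+[0,.0004,.0015]
for a in np.arange(66,36,-2.5): print(a,rel(*kn(a,(90-a)*.5,C)))
p,R=pose(); g=p-.019*R.as_matrix()[:,0]; print("rod",g.round(4),"alpha",np.degrees(np.arctan2(g[2]-C[2],C[0]-g[0])).round(1),np.hypot(g[2]-C[2],C[0]-g[0]).round(4))
S=ctrl.get_calibration("side");im=ctrl.snapshot("side");cv2.imwrite("pics/l.png",cv2.resize(im[60:240,230:400],None,fx=3.5,fy=3,interpolation=2))
```

```text
[0.58119692 0.03813568 0.10601977] [-4.3  5.4  0.4]
66.0 ([-0.0001, -0.0004, 0.0007], [0.17, 0.05, -1.74])
63.5 ([0.0008, 0.0029, 0.0007], [0.17, 0.05, -2.99])
61.0 ([0.0019, 0.0061, 0.0007], [0.17, 0.05, -4.24])
58.5 ([0.0032, 0.0092, 0.0007], [0.17, 0.06, -5.49])
56.0 ([0.0046, 0.0123, 0.0007], [0.17, 0.06, -6.74])
53.5 ([0.0062, 0.0153, 0.0007], [0.17, 0.06, -7.99])
51.0 ([0.0078, 0.0183, 0.0007], [0.17, 0.06, -9.24])
48.5 ([0.0097, 0.0212, 0.0007], [0.17, 0.06, -10.49])
46.0 ([0.0116, 0.024, 0.0007], [0.17, 0.06, -11.74])
43.5 ([0.0137, 0.0267, 0.0007], [0.17, 0.07, -12.99])
41.0 ([0.0159, 0.0293, 0.0007], [0.17, 0.07, -14.24])
38.5 ([0.0183, 0.0318, 0.0007], [0.17, 0.07, -15.49])
rod [0.5778 0.0381 0.1247] alpha 66.1 0.0868
```

View pics/l.png

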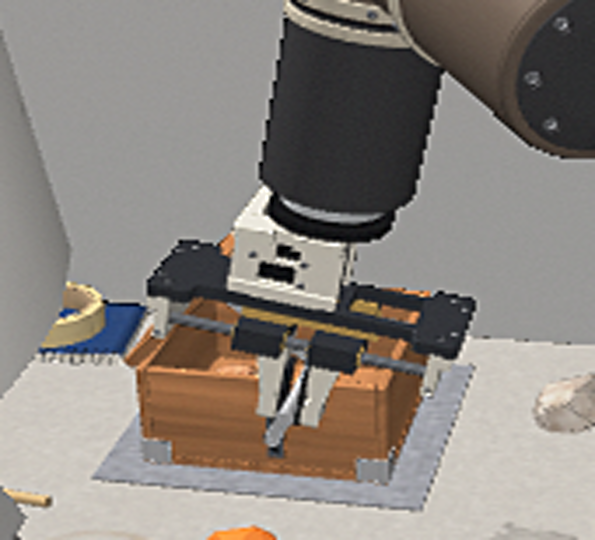

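Call:
drive_tool([
  [[0.0008, 0.003, 0.001], [0, 0, -3], 0.05],
  [[0.0019, 0.0061, 0.0015], [0, 0, -4.2], 0.05],
  [[0.0032, 0.0092, 0.002], [0, 0, -5.5], 0.05],
  [[0.0046, 0.0123, 0.002], [0, 0, -6.7], 0.05],
  [[0.0062, 0.0153, 0.002], [0, 0, -8], 0.05],
  [[0.0078, 0.0183, 0.002], [0, 0, -9.2], 0.05],
  [[0.0097, 0.0212, 0.002], [0, 0, -10.5], 0.05],
  [[0.0097, 0.0212, 0.002], [0, 0, -10.5], 0.05],
])

```text
clock: 30.23
tool_pos: [0.5574, 0.0382, 0.0893]
orientation: [-90.7, 69.7, -0.5]
force: [-10.5, 7.5, 1.7]
opening: 0.0092
```

Run:
```python
from h import *
print(pose()[0],st()["force"].round(1))
p,R=pose();C=C0+[0,p[1]-C0[1],.0015]
for a in np.arange(46,10,-2.5): print(a,rel(*kn(a,20.75+(48-a)*.3,C)))
g=p-.019*R.as_matrix()[:,0]; print("rod",g.round(4),"alpha",np.degrees(np.arctan2(g[2]-C[2],C[0]-g[0])).round(1),np.hypot(g[2]-C[2],C[0]-g[0]).round(4))
```

```text
[0.55736052 0.03820594 0.08930853] [-10.5   7.5   1.7]
46.0 ([-0.0001, -0.0023, -0.0], [0.3, -0.15, -1.02])
43.5 ([0.0015, 0.0009, 0.0], [0.3, -0.15, -1.77])
41.0 ([0.0032, 0.004, 0.0], [0.3, -0.15, -2.52])
38.5 ([0.0051, 0.007, 0.0001], [0.3, -0.15, -3.27])
36.0 ([0.0071, 0.01, 0.0001], [0.31, -0.15, -4.02])
33.5 ([0.0093, 0.0129, 0.0001], [0.31, -0.14, -4.77])
31.0 ([0.0115, 0.0156, 0.0001], [0.31, -0.14, -5.52])
28.5 ([0.014, 0.0183, 0.0001], [0.31, -0.14, -6.27])
26.0 ([0.0165, 0.0209, 0.0002], [0.31, -0.14, -7.02])
23.5 ([0.0191, 0.0233, 0.0002], [0.31, -0.14, -7.77])
21.0 ([0.0219, 0.0256, 0.0002], [0.31, -0.13, -8.52])
18.5 ([0.0248, 0.0278, 0.0002], [0.31, -0.13, -9.27])
16.0 ([0.0277, 0.0299, 0.0002], [0.31, -0.13, -10.02])
13.5 ([0.0308, 0.0318, 0.0003], [0.31, -0.13, -10.77])
11.0 ([0.0339, 0.0336, 0.0003], [0.31, -0.13, -11.52])
rod [0.5508 0.0383 0.1071] alpha 44.8 0.0877
```

Run:
```python
from h import *
o=st();print(o["force"].round(1),o["moment"].round(2),o["tau"].round(2),o["joint_pos"].round(1))
a=ctrl.snapshot("side")[50:250,200:440];b=ctrl.snapshot("top")[80:280,260:500];cv2.imwrite("pics/m.png",cv2.resize(np.hstack([a,b]),None,fx=1.66,fy=2.2,interpolation=2))
print(pose()[0],st()["force"].round(1))
```

```text
[-10.5   7.5   1.7] [2.88 4.38 0.82] [ -3.41 -31.09  22.18   4.9   -0.57  -1.36] [ 23.7   7.2 -55.9  45.1 -11.6 -66.6]
[0.55869323 0.03853421 0.09011177] [-6.3  5.8 -0.7]
```

View pics/m.png

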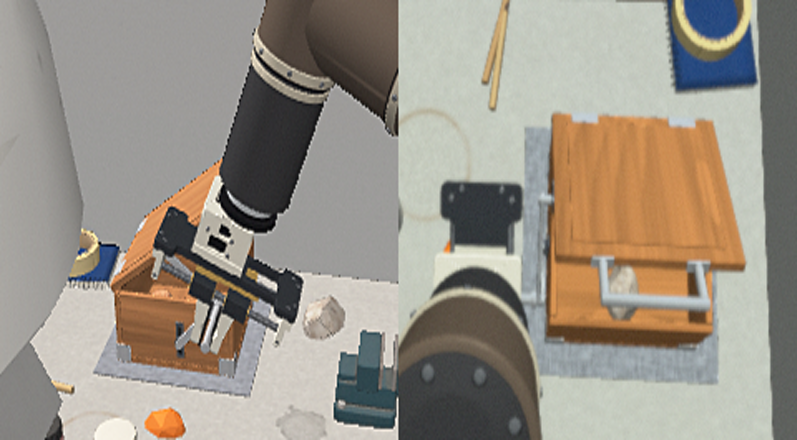

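Run:
```python
from h import *
p,R=pose();C=C0+[0,p[1]-C0[1],.0015]
print(p,st()["force"].round(1))
al=np.arange(45,24,-2.); ph=np.linspace(19,12,len(al))
for a,f in zip(al,ph): print(a,rel(*kn(a,f,C)))
T=ctrl.get_calibration("top")
for r in ctrl.landmark_of("top","lid_hinge"): print("hinge",atz(T,r["pixel"],.093).round(4),r["confidence"])
for r in ctrl.landmark_of("top","stay_slot"): print("slot",r["pixel"],atz(T,r["pixel"],.043).round(4),r["confidence"])
for r in ctrl.landmark_of("side","lid_hinge"): print("hinge side",r["pixel"],r["confidence"])
```

```text
[0.55869323 0.03853421 0.09011177] [-6.3  5.8 -0.7]
45.0 ([0.0008, 0.0014, 0.0], [0.25, -0.05, 1.41])
43.0 ([0.0021, 0.0044, 0.0], [0.25, -0.05, 2.11])
41.0 ([0.0035, 0.0073, 0.0], [0.25, -0.06, 2.81])
39.0 ([0.005, 0.0102, 0.0], [0.25, -0.06, 3.51])
37.0 ([0.0065, 0.013, 0.0001], [0.25, -0.06, 4.21])
35.0 ([0.0082, 0.0157, 0.0001], [0.25, -0.06, 4.91])
33.0 ([0.01, 0.0184, 0.0001], [0.25, -0.06, 5.61])
31.0 ([0.0118, 0.0211, 0.0001], [0.25, -0.06, 6.31])
29.0 ([0.0137, 0.0236, 0.0001], [0.25, -0.07, 7.01])
27.0 ([0.0157, 0.0261, 0.0001], [0.25, -0.07, 7.71])
25.0 ([0.0177, 0.0286, 0.0001], [0.25, -0.07, 8.41])
hinge [ 0.7069 -0.1242  0.093 ] 0.62
slot [348.1, 192.4] [ 0.6105 -0.0333  0.043 ] 0.81
hinge side [279.2, 166.7] 0.57
```

```bash
cat >> h.py <<'E'
def shift(ref,im,c,h=7,s=6):
    a=cv2.resize(ref[c[1]-h:c[1]+h+1,c[0]-h-2:c[0]+h+3],None,fx=8,fy=8,interpolation=cv2.INTER_CUBIC)
    b=cv2.resize(im[c[1]-h-s:c[1]+h+s+1,c[0]-h-2-s:c[0]+h+3+s],None,fx=8,fy=8,interpolation=cv2.INTER_CUBIC)
    r=cv2.matchTemplate(b,a,cv2.TM_CCOEFF_NORMED); _,v,_,l=cv2.minMaxLoc(r); return (np.array(l)/8-s).round(2),round(v,3)
def moved():
    im=ctrl.snapshot("side"); 
    for f in("a_side","j_side"):
        ref=cv2.imread(f"pics/{f}.png"); print(f,[shift(ref,im,c) for c in((274,210),(337,217))],"mat",shift(ref,im,(258,217)))
E
python3 - <<'E'
from h import *
moved()
a=cv2.imread("pics/a_side.png");j=cv2.imread("pics/j_side.png");print("a->j",[shift(a,j,c) for c in((274,210),(337,217),(258,217))])
S=ctrl.get_calibration("side"); c,d=ray(S,(274,210)); 
for d in([.01,0,0],[0,.01,0]): print((proj(S,np.array([.70,-.036,.015])+d)-proj(S,[.70,-.036,.015])).round(2))
E
```

```text
a_side [(array([-0.12,  0.  ]), 0.98), (array([0.  , 0.12]), 0.669)] mat (array([0., 0.]), 0.998)
j_side [(array([-0.12,  0.  ]), 0.98), (array([0., 0.]), 0.974)] mat (array([0., 0.]), 0.998)
a->j [(array([0., 0.]), 0.999), (array([0.  , 0.12]), 0.682), (array([0., 0.]), 0.998)]
[-3.77 -0.4 ]
[-1.2  2.1]
```

The chest has moved less than 0.5 mm (0.1 px). The wrist is close to a singularity, so I take the tilt back while lowering.

Call:
drive_tool([
  [[0.0008, 0.0014, 0], [0, 0, 1.4], 0.05],
  [[0.0021, 0.0044, 0], [0, 0, 2.1], 0.05],
  [[0.0035, 0.0073, 0], [0, 0, 2.8], 0.05],
  [[0.005, 0.0102, 0], [0, 0, 3.5], 0.05],
  [[0.0065, 0.013, 0], [0, 0, 4.2], 0.05],
  [[0.0082, 0.0157, 0], [0, 0, 4.9], 0.05],
  [[0.0082, 0.0157, 0], [0, 0, 4.9], 0.05],
])

```text
clock: 31.12
tool_pos: [0.5449, 0.0374, 0.075]
orientation: [-91.0, 74.8, -0.9]
force: [-3.6, 4.2, -4.5]
opening: 0.0089
```

Run:
```python
from h import *
p,R=pose();C=C0+[0,p[1]-C0[1],.0015]
print(p,st()["force"].round(1),st()["joint_pos"].round(1)); moved()
g=p-.019*R.as_matrix()[:,0]; print("rod",g.round(4),"alpha",np.degrees(np.arctan2(g[2]-C[2],C[0]-g[0])).round(1),np.hypot(g[2]-C[2],C[0]-g[0]).round(4))
al=np.arange(33,12,-2.); ph=np.linspace(14,9,len(al))
for a,f in zip(al,ph): print(a,rel(*kn(a,f,C)))
```

```text
[0.54488082 0.03742346 0.07501893] [-3.6  4.2 -4.5] [ 28.5   9.6 -47.6  21.3 -20.8 -47.5]
a_side [(array([ 0.  , -0.12]), 0.966), (array([6.  , 1.12]), 0.427)] mat (array([0., 0.]), 0.998)
j_side [(array([ 0.12, -0.12]), 0.966), (array([0.12, 0.25]), 0.668)] mat (array([0., 0.]), 0.998)
rod [0.5399 0.0375 0.0934] alpha 33.3 0.0875
33.0 ([0.0009, 0.0008, -0.0001], [0.16, -0.23, 1.25])
31.0 ([0.0029, 0.0032, -0.0001], [0.16, -0.23, 1.75])
29.0 ([0.005, 0.0056, -0.0], [0.16, -0.23, 2.25])
27.0 ([0.0073, 0.0078, -0.0], [0.16, -0.23, 2.75])
25.0 ([0.0095, 0.01, -0.0], [0.16, -0.23, 3.25])
23.0 ([0.0119, 0.0121, 0.0], [0.16, -0.23, 3.75])
21.0 ([0.0143, 0.0141, 0.0], [0.16, -0.23, 4.25])
19.0 ([0.0167, 0.016, 0.0], [0.16, -0.23, 4.75])
17.0 ([0.0193, 0.0178, 0.0001], [0.16, -0.23, 5.25])
15.0 ([0.0218, 0.0196, 0.0001], [0.16, -0.23, 5.75])
13.0 ([0.0245, 0.0212, 0.0001], [0.15, -0.23, 6.25])
```

Call:
drive_tool([
  [[0.0015, 0.0016, 0], [0, 0, 1.4], 0.05],
  [[0.0029, 0.0032, 0], [0, 0, 1.7], 0.05],
  [[0.005, 0.0056, 0], [0, 0, 2.2], 0.05],
  [[0.0073, 0.0078, 0], [0, 0, 2.7], 0.05],
  [[0.0095, 0.01, 0], [0, 0, 3.2], 0.05],
  [[0.0119, 0.0121, 0], [0, 0, 3.7], 0.05],
  [[0.0143, 0.0141, 0], [0, 0, 4.2], 0.05],
  [[0.0143, 0.0141, 0], [0, 0, 4.2], 0.05],
])

```text
clock: 31.83
tool_pos: [0.5333, 0.0367, 0.0561]
orientation: [-91.8, 79.2, -1.7]
force: [-5.5, 8.8, -4.6]
opening: 0.009
```

Run:
```python
from h import *
p,R=pose();C=C0+[0,p[1]-C0[1],.0015]
print(p,st()["force"].round(1),st()["joint_pos"].round(1)); moved()
g=p-.019*R.as_matrix()[:,0]; print("rod",g.round(4),"alpha",np.degrees(np.arctan2(g[2]-C[2],C[0]-g[0])).round(1),np.hypot(g[2]-C[2],C[0]-g[0]).round(4))
al=np.arange(20,2,-1.5); 
for a in al: print(a,rel(*kn(a,10.5,C)))
```

```text
[0.53327434 0.03666072 0.05612067] [-5.5  8.8 -4.6] [ 28.6  12.3 -43.4  12.7 -25.5 -39.6]
a_side [(array([ 0.12, -0.12]), 0.966), (array([-4.75,  0.25]), 0.564)] mat (array([0., 0.]), 0.998)
j_side [(array([ 0.12, -0.12]), 0.966), (array([-5.25,  1.88]), 0.45)] mat (array([0., 0.]), 0.998)
rod [0.5297 0.0368 0.0748] alpha 19.5 0.0883
20.0 ([0.0001, -0.0014, -0.0], [0.11, -0.32, 0.35])
18.5 ([0.0021, -0.0002, -0.0], [0.11, -0.32, 0.35])
17.0 ([0.0041, 0.0009, -0.0], [0.11, -0.32, 0.35])
15.5 ([0.0061, 0.0019, -0.0], [0.11, -0.32, 0.35])
14.0 ([0.0082, 0.0029, 0.0], [0.11, -0.32, 0.35])
12.5 ([0.0102, 0.0038, 0.0], [0.11, -0.32, 0.35])
11.0 ([0.0123, 0.0047, 0.0], [0.11, -0.32, 0.35])
9.5 ([0.0145, 0.0055, 0.0001], [0.11, -0.32, 0.35])
8.0 ([0.0166, 0.0063, 0.0001], [0.11, -0.32, 0.35])
6.5 ([0.0188, 0.007, 0.0001], [0.11, -0.32, 0.35])
5.0 ([0.021, 0.0076, 0.0001], [0.11, -0.32, 0.35])
3.5 ([0.0232, 0.0082, 0.0001], [0.11, -0.32, 0.35])
```

Call:
drive_tool([
  [[0.0012, 0, 0.001], [0, 0, 0], 0.05],
  [[0.0025, 0, 0.0015], [0, 0, 0], 0.05],
  [[0.0041, 0.0009, 0.0015], [0, 0, 0], 0.05],
  [[0.0061, 0.0019, 0.0015], [0, 0, 0], 0.05],
  [[0.0082, 0.0029, 0.0015], [0, 0, 0], 0.05],
  [[0.0102, 0.0038, 0.0015], [0, 0, 0], 0.05],
  [[0.0123, 0.0047, 0.0015], [0, 0, 0], 0.05],
  [[0.0123, 0.0047, 0.0015], [0, 0, 0], 0.05],
])

```text
clock: 32.55
tool_pos: [0.5301, 0.0375, 0.0425]
orientation: [-92.1, 79.2, -2.0]
force: [-3.5, 1.5, -5.9]
opening: 0.0093
```

Run:
```python
from h import *
p,R=pose();C=C0+[0,p[1]-C0[1],.0015]
print(p,st()["force"].round(1),st()["joint_pos"].round(1)); moved()
g=p-.019*R.as_matrix()[:,0]; print("rod",g.round(4),"alpha",np.degrees(np.arctan2(g[2]-C[2],C[0]-g[0])).round(1),np.hypot(g[2]-C[2],C[0]-g[0]).round(4))
for a in np.arange(10,1,-1.): print(a,rel(*kn(a,10.5,C)))
T=ctrl.get_calibration("top");ctrl.snapshot("top")
for r in ctrl.landmark_of("top","lid_handle"): print(r["pixel"],round(r["confidence"],2))
```

```text
[0.53013426 0.03752136 0.04248297] [-3.5  1.5 -5.9] [ 28.7  13.4 -45.   14.2 -23.  -41.3]
a_side [(array([ 0.  , -0.12]), 0.965), (array([-3.38,  6.  ]), 0.471)] mat (array([0., 0.]), 0.998)
j_side [(array([ 0.12, -0.12]), 0.966), (array([-5.75, -6.  ]), 0.38)] mat (array([0., 0.]), 0.998)
rod [0.5266 0.0376 0.0611] alpha 10.4 0.0878
10.0 ([0.0011, -0.0002, -0.0002], [0.1, -0.36, 0.28])
9.0 ([0.0025, 0.0003, -0.0001], [0.1, -0.36, 0.28])
8.0 ([0.0039, 0.0008, -0.0001], [0.1, -0.36, 0.28])
7.0 ([0.0054, 0.0013, -0.0001], [0.1, -0.36, 0.28])
6.0 ([0.0068, 0.0018, -0.0001], [0.1, -0.36, 0.28])
5.0 ([0.0083, 0.0022, -0.0001], [0.1, -0.36, 0.28])
4.0 ([0.0097, 0.0026, -0.0001], [0.1, -0.36, 0.28])
3.0 ([0.0112, 0.003, -0.0001], [0.1, -0.36, 0.28])
2.0 ([0.0127, 0.0033, -0.0001], [0.1, -0.36, 0.28])
[400.4, 251.8] 0.73
```

Call:
drive_tool([
  [[0.0011, 0, 0], [0, 0, 0], 0.05],
  [[0.0022, 0.0003, 0], [0, 0, 0], 0.05],
  [[0.0032, 0.0006, 0], [0, 0, 0], 0.05],
  [[0.004, 0.0009, 0], [0, 0, 0], 0.05],
  [[0.004, 0.0009, 0], [0, 0, 0], 0.05],
])

```text
clock: 33.12
tool_pos: [0.5299, 0.0377, 0.0386]
orientation: [-92.0, 79.2, -2.0]
force: [-5.5, 4.2, -6.4]
opening: 0.0089
```

Call:
drive_tool([
  [[0.0007, 0.0002, 0], [0, 0, 0], 0.05],
  [[0.0014, 0.0004, 0], [0, 0, 0], 0.05],
  [[0.002, 0.0006, 0], [0, 0, 0], 0.05],
  [[0.002, 0.0006, 0], [0, 0, 0], 0.05],
])

```text
clock: 33.45
tool_pos: [0.5296, 0.0377, 0.0365]
orientation: [-92.0, 79.2, -2.0]
force: [-5.1, 3.3, -4.8]
opening: 0.0093
```

Call:
drive_tool([
  [[0.0007, 0, 0], [0, 0, 0], 0.05],
  [[0.0014, 0.0001, 0], [0, 0, 0], 0.05],
  [[0.002, 0.0002, 0], [0, 0, 0], 0.05],
  [[0.002, 0.0002, 0], [0, 0, 0], 0.05],
])

```text
clock: 33.78
tool_pos: [0.53, 0.0382, 0.0349]
orientation: [-91.9, 79.2, -1.8]
force: [-8.0, 6.1, 0.4]
opening: 0.0091
```

Call:
drive_tool([
  [[0.0007, 0, 0], [0, 0, 0], 0.05],
  [[0.0014, 0.0001, 0], [0, 0, 0], 0.05],
  [[0.002, 0.0002, 0], [0, 0, 0], 0.05],
  [[0.002, 0.0002, 0], [0, 0, 0], 0.05],
])

```text
clock: 34.12
tool_pos: [0.5304, 0.0388, 0.0336]
orientation: [-91.7, 79.1, -1.5]
force: [-9.5, 6.6, 3.0]
opening: 0.009
```

Run:
```python
from h import *
p,R=pose(); print(p,st()["force"].round(1)); im=ctrl.snapshot("side"); T=ctrl.snapshot("top")
a=cv2.imread("pics/a_top.png"); 
print("top handle",[shift(a,T,c) for c in((400,253),(376,250),(426,250))],"lid edge",[shift(a,T,c) for c in((356,230),(445,230))])
```

```text
[0.53044961 0.03876158 0.03356301] [-9.5  6.6  3. ]
top handle [(array([ 0.12, -0.12]), 0.989), (array([0.38, 0.  ]), 0.982), (array([ 0.25, -0.12]), 0.982)] lid edge [(array([0.75, 0.  ]), 0.974), (array([0.25, 0.  ]), 0.989)]
```

Call:
drive_tool([
  [[0, 0.0008, -0.0005], [0, 0, 0], 0.05],
  [[0, 0.0012, -0.0005], [0, 0, 0], 0.05],
  [[0, 0.0012, -0.0005], [0, 0, 0], 0.1],
  [[0, 0.0012, -0.0005], [0, 0, 0], 0.12],
  [[0, 0.0012, -0.0005], [0, 0, 0], 0.15],
  [[0, 0.0012, -0.0005], [0, 0, 0], 0.2],
  [[0, 0.0012, -0.0005], [0, 0, 0], 0.25],
  [[0, 0.0012, -0.0005], [0, 0, 0], 0.3],
  [[0, 0.0012, -0.0005], [0, 0, 0], 0.3],
])

```text
clock: 34.97
tool_pos: [0.5297, 0.0384, 0.0336]
orientation: [-91.6, 79.1, -1.5]
force: [-0.0, 0.0, -0.1]
opening: 0.0252
```

Run:
```python
from h import *
p,R=pose(); print(p,st()["force"].round(1)); ctrl.snapshot("side"); T=ctrl.snapshot("top")
a=cv2.imread("pics/a_top.png"); 
print("top handle",[shift(a,T,c) for c in((400,253),(376,250),(426,250))],"lid edge",[shift(a,T,c) for c in((356,230),(445,230))]); moved()
TT=ctrl.get_calibration("top"); print(proj(TT,[.488,-.127,.098]),proj(TT,[.489,-.127,.108]))
```

```text
[0.52970061 0.0384029  0.03360493] [-0.   0.  -0.1]
top handle [(array([0.38, 0.  ]), 0.989), (array([0.38, 0.  ]), 0.983), (array([ 0.25, -0.12]), 0.985)] lid edge [(array([0.75, 0.  ]), 0.973), (array([0.25, 0.  ]), 0.989)]
a_side [(array([ 0.  , -0.12]), 0.966), (array([ 0.12, -0.5 ]), 0.419)] mat (array([0., 0.]), 0.998)
j_side [(array([ 0.  , -0.12]), 0.966), (array([1.38, 6.  ]), 0.39)] mat (array([0., 0.]), 0.998)
[400.67546035 252.7545874 ] [401.63120828 251.52668927]
```

Shut, and the tool reads zero force. I retract along the tool axis and check.

Call:
drive_tool([
  [[-0.01, 0, 0], [0, 0, 0], 0.3],
  [[-0.03, 0, 0], [0, 0, 0], 0.3],
  [[-0.06, 0, 0], [0, 0, 0], 0.3],
  [[-0.09, 0, 0], [0, 0, 0], 0.3],
  [[-0.12, 0, 0], [0, 0, 0], 0.3],
  [[-0.15, 0, 0], [0, 0, 0], 0.3],
  [[-0.18, 0, 0], [0, 0, 0], 0.3],
  [[-0.18, 0, 0], [0, 0, 0], 0.3],
])

```text
clock: 35.78
tool_pos: [0.4976, 0.0403, 0.2166]
orientation: [-90.5, 78.6, -0.3]
force: [1.3, -0.1, 0.7]
opening: 0.0262
```

Run:
```python
from h import *
p,R=pose(); print(p,st()["force"].round(1)); im=ctrl.snapshot("side"); T=ctrl.snapshot("top")
a=cv2.imread("pics/a_top.png"); s=cv2.imread("pics/a_side.png")
print("top handle",[shift(a,T,c) for c in((400,253),(376,250),(426,250))],"lid edge",[shift(a,T,c) for c in((356,230),(445,230))]); moved()
print("side handle/lid/knee",[shift(s,im,c) for c in((364,175),(352,170),(333,218),(310,190))])
b=np.hstack([im[110:290,230:430],T[80:260,300:500]]);cv2.imwrite("pics/n.png",cv2.resize(b,None,fx=2,fy=2.5))
```

```text
[0.49761976 0.04032716 0.21656094] [ 1.3 -0.1  0.7]
top handle [(array([0.38, 0.  ]), 0.988), (array([0.38, 0.  ]), 0.982), (array([ 0.25, -0.12]), 0.983)] lid edge [(array([1.38, 0.  ]), 0.873), (array([0.25, 0.  ]), 0.988)]
a_side [(array([ 0.12, -0.12]), 0.965), (array([ 0.  , -0.12]), 0.968)] mat (array([0., 0.]), 0.998)
j_side [(array([ 0.12, -0.12]), 0.965), (array([-6.  , -0.88]), 0.71)] mat (array([0., 0.]), 0.998)
side handle/lid/knee [(array([0., 0.]), 0.979), (array([ 0.  , -0.12]), 0.974), (array([ 0.  , -0.12]), 0.972), (array([ 0.  , -0.12]), 0.959)]
```

View pics/n.png

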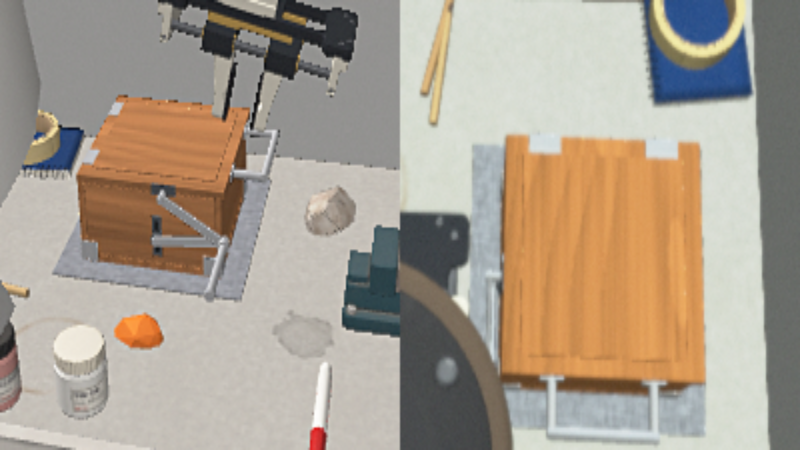

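The lid is fully shut, the stay is folded, and the chest is where it stood. The other things are untouched and the gripper is clear, so I hand in.

```bash
python3 -c "from plant import ctrl; print(ctrl.close_job())"
```

```text
the job is handed in; nothing more can be done
None
```

The stone is in the chest, the lid is shut, and I handed the job in at about 36 s of the 72 s allowed. The hand-in gives no verdict, so the result rests on my own checks.

**What I did:**
- **Lid:** I raised it by the handle until the stay pulled taut at about 1.34 rad. I then let it down onto the lock and withdrew.
- **Stone:** I set down the small grey stone at about (0.58, -0.13), just behind the chest's front wall. I let it go roughly 13 mm above the floor, because the gripper's body would otherwise have met the rim.
- **Stay:** I gripped the knee rod, moved it up and forward out of its lock, and let the lid down on it until it closed.

**Last checks:**
- **Lid:** The handle, lid and knee rod matched their starting places in the side picture within about 0.1 px. In the top picture most points were within 0.4 px. The lid's left front corner read 1.4 px off in the last top picture, but it was a poor match close to the arm.
- **Chest:** Its two lower corners were within about 0.1 px in the side picture, which is under 0.5 mm. Detected points midway had hinted at 4 mm or more of movement, which picture matching did not confirm.
- **Stone:** I saw it lying inside while the lid was open, but could not see it once the lid was shut.
- **Bystanders:** The tin jar and pen looked undisturbed in the last picture. I did not measure them, and the cerium jar was hardly in view.
- **Forces:** The tool touched nothing at hand-in. Holding forces on the handle and knee rod stayed below about 13 N at every reading.

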